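Pack the tiered lunch box into its caddy

TASK

Pack the lunch box into its wooden caddy: first stand the open green box between the four corner posts, then lay the shallow yellow divider tray on top of it, then close it with the wooden lid, so that every piece lies flat and square inside the posts. Set each piece down gently instead of dropping it, and leave the other things on the worktop where they are.

Things in the scene. Friction and masses are not known exactly. Their poses are not given: they have to be found in the camera images.
- caddy: Fixed wooden caddy: base 96 x 154 mm, 8 mm thick, four L-shaped corner posts. Posts are straight to 80 mm above the worktop, then lips lean 6 mm outward up to 88 mm. Pocket between them 68 mm (x) by 126 mm (y); long sides open for 90 mm between posts (room for fingers), short ends bridged by a steel rail at 60 mm. Origin: centre of its underside; z up, y along the pocket, x across.
- pocket (a point): Centre of the pocket's floor, on top of the caddy's base board, 8 mm above the worktop; same axes as the caddy. Keep the arm clear of the fixed white paper roll (about 200 mm thick, 260 mm tall) that hangs from the wall cabinet over the back right of the worktop, beside and behind the work, its lower end 0.2 m above the worktop: on the way from the right, pass in front of it.
- lunch_box: Open green plastic box, 62 mm wide (x), 120 mm long (y), 50 mm high, walls 4 mm, empty, about 160 g, stands upright on the worktop. Can be gripped across its 62 mm width, near the top of the walls. It goes in first, on the pocket's floor. Origin: centre of its underside, z up; a half turn makes no difference.
- divider_tray: Shallow yellow plastic tray with two cross walls, 62 mm wide (x), 120 mm long (y), 16 mm high, about 90 g, lies open side up on the worktop. Can be gripped across its 62 mm width. It goes second, and rests on the rim of the green box, its underside 50 mm above the pocket's floor. Origin: centre of its underside, z up; a half turn makes no difference.
- box_lid: Flat wooden lid 62 mm wide (x), 120 mm long (y), 10 mm thick, about 120 g, with a solid black grip bar on top, 14 mm wide (x), 64 mm long (y), reaching from 10 to 38 mm above the lid's underside. Grip the bar across its 14 mm. It goes last, and rests on the tray's rim, its underside 66 mm above the pocket's floor. Origin: centre of its underside, z up; a half turn makes no difference.
- mug: Purple mug, 80 mm in diameter, 89 mm high, 113 mm long with its handle. Origin: centre of its underside. A bystander.
- salt_shaker: Salt shaker, glass with a grey top, 44 mm in diameter, 90 mm high. Origin: centre of its underside. A bystander.
- honey_jar: Small honey jar with a pale lid, 55 mm in diameter, 86 mm high. Origin: centre of its underside. A bystander.
- lemon: Lemon, 83 x 58 x 58 mm. Origin: centre of its underside. A bystander.
- garlic: Garlic bulb, 53 mm across and high. Origin: centre of its underside. A bystander.
- powder_bottle: White plastic bottle with a flat cap, 69 mm in diameter, 178 mm high. Origin: centre of its underside. A bystander.

How it is judged:
By the outcome, as a careful person would: the job done as asked, in the order asked, and still so for the second after the job is handed in, with the robot touching nothing.
It also fails if it takes over 72 s, if anything falls off the work surface, if the arm or the gripper's body presses on something with over 40 N, if the wrist force passes 120 N, or if a joint passes its speed limit or range.

ROBOT

A 7-joint arm with a two-finger parallel gripper is mounted at the origin on a cart in front of the work surface, level with it; the furniture and walls round the work are solid. World frame = base frame: x ahead of the robot, y to its left, z up, the work surface at z = 0. Lengths are in m, angles in rad, forces in N, time in s.
With the tool pointing down it reaches from about 0.4 to 0.9 m from the base axis. Payload 5.6 kg.
Tool frame: the origin (TCP) lies midway between the tips of the shut fingers; the grasp point (between the pads) lies 19 mm behind it; z points along the fingers, x is the direction in which the jaws open and shut, and the axes are right-handed (so a half turn about z gives the same grasp; the last joint's range is limited). The gripper opens to 92 mm and grips with 3 to 60 N. Pads are 20 mm wide; open, the fingers measure 128 mm over their backs; the gripper's body (75 mm by 189 mm) begins 69 mm behind the grasp point.
Start: joints at [1.106, 0.468, -0.012, 1.603, 0.006, 1.071, -0.056], TCP at [0.266, -0.593, 0.215] pointing down, gripper open.
Joint ranges: [-2.53, 2.53], [-0.31, 2.02], [-1.57, 1.55], [0.28, 2.44], [-1.29, 4.43], [0.15, 1.84], [-2.92, 2.92]. Speed limits (rad/s): [2.57, 2.57, 3.14, 3.14, 3.14, 3.14, 3.14].

INTERFACE

Orientations are given as [roll, pitch, yaw] about the fixed x, y, z axes, in that order (R = Rz(yaw) Ry(pitch) Rx(roll)).
In Python, from station import r gives the robot as it stands.
- The arm moves only by the tool carry_out, never from a script. Its argument "moves" is one flat list of numbers, 4 for each row, row after row: the shift along the tool's x, y, z in m, then the turn about the tool's z in rad. In form: [tx, ty, tz, twist, tx, ty, tz, twist, ...]. A call has 1 to 8 rows; each row is the pose to reach, as a shift and turn from the pose commanded when the call began, along the tool's axes at that moment; what a row does not reach only later rows make up. A row lasts 1/12 s, in which the tool goes at most 41.7 mm and 7.16 degrees, less where a joint would pass 70% of its speed; a pose out of reach is approached as far as the arm can. A call with a gripper value outside its range is refused whole. "grip" is the opening, from -1 (shut) to 1 (fully open), set as the call begins (left out, the last holds). The fingers move at their own pace and stop on an object; the grip force is fixed at half the most. Time passes only in rows, so rows that repeat a pose let the fingers close. It gives the time, the measured TCP pose, the force and the opening at its end, in the units of the state.
- r.observe(): the state, without advancing time (a new reading comes with each control period).
- r.snapshot(name): name is "side" or "top"; returns (picture, depth): 400x640x3 uint8, red, green, blue; 400x640 float32, m along the optical axis (not along the pixel's ray), 0 where there is no reading.
- r.camera_model(name): a dict with "fovy" (degrees; the focal length in pixels is half the picture's height over the tangent of half this angle, whatever the lens; pixels are square), "cx", "cy" (the principal point, pixels), "k1" (the pictures are not rectified: a ray, as slopes to the right and down, at radius r is drawn at 1 + k1 r^2 times it, then the intrinsics apply), "view" (4x4, takes a point from world to camera coordinates). Camera axes: x right, y up, looking along -z (the intrinsics and any distortion apply to the point x, -y, -z); pixel columns grow to the right and rows downward; lengths in m; the calibration is good to about 2 mm. A picture is of the moment at which its call begins. camera_model takes no time and is no camera call.
- r.hand_in(): hands the job in, once; it reports no verdict.
The state is a dict: "time": time; "joint_pos": joint angles; "qvel": joint speeds; "joint_efforts": joint torques, N m; "eef_pos": TCP position; "orientation": TCP orientation; "contact_force": force on the tool from outside, world axes, zero at the start; "moment": the same for the moment, N m; "gripper_width": finger opening in m.
Only numpy, scipy, OpenCV 4.12 (cv2) and the standard library are available. Lean on these libraries where they do the work, as an engineer would, in place of code of your own. Each camera call takes 0.05 s, during which the arm holds its last target.

## Working session

There is one attempt and no reset: what is moved stays moved. The work goes in short steps, Python scripts to look and compute and a tool call to move; the robot and the scene stay as the last step left them, time stands still between calls to the robot, and variables do not carry over. Pictures are saved under pics/ and viewed, and the job is handed in when it is done.

Besides the shell and the picture viewer there is one more tool, called as name(argument=value, ...) on one line, values as JSON. carry_out: Moves the arm, as the interface text tells. Its arguments: {"type":"object","properties":{"moves":{"type":"array","items":{"type":"number"}},"grip":{"type":"number"}},"required":["moves"]}

```bash
ls; mkdir -p pics
python3 - <<'E'
from station import r
import cv2,numpy as np
s=r.observe();print(s)
for n in("side","top"):
    p,d=r.snapshot(n);cv2.imwrite(f"pics/{n}0.png",p[:,:,::-1]);np.savez(f"pics/{n}0.npz",p=p,d=d);print(n,r.camera_model(n))
E
```

```text
pics
{'time': 0.0, 'joint_pos': array([ 1.10599229,  0.46837646, -0.01158506,  1.60362074,  0.00600719,
        1.07137067, -0.05628866]), 'qvel': array([-0.00036505,  0.00181837,  0.00047128,  0.00041628,  0.00016481,
        0.00148698, -0.00046646]), 'joint_efforts': array([ 3.41302421e-04, -5.20578003e+01, -1.29445895e-02, -2.43754363e+01,
       -5.68030751e-02,  1.70573109e-02,  1.79576396e-04]), 'eef_pos': array([ 0.26580329, -0.59253801,  0.21364199]), 'orientation': array([ 3.14145620e+00,  1.73576608e-03, -1.14905746e+00]), 'contact_force': array([-0.2387311 ,  0.56173012, -0.71942111]), 'moment': array([-0.01212746, -0.00434034,  0.00777006]), 'gripper_width': 0.09189477702938459}
side {'fovy': 57.85028909337507, 'cx': 316.136973947044, 'cy': 201.45152285282145, 'k1': 0.025887210901181186, 'view': array([[ 0.95807146, -0.28632868, -0.01072212, -0.54795745],
       [ 0.14330828,  0.44644194,  0.88326232, -0.1203539 ],
       [-0.24811653, -0.84776499,  0.46875655, -0.72417404],
       [ 0.        ,  0.        ,  0.        ,  1.        ]])}
top {'fovy': 53.62670017666519, 'cx': 316.6821940150479, 'cy': 198.48206041202317, 'k1': -0.06891413095775799, 'view': array([[-0.00826032, -0.99995662,  0.0043034 , -0.00608156],
       [ 0.99064233, -0.00759692,  0.13627199, -0.58264882],
       [-0.13623338,  0.00538878,  0.99066211, -0.98283791],
       [ 0.        ,  0.        ,  0.        ,  1.        ]])}
```

View pics/side0.png

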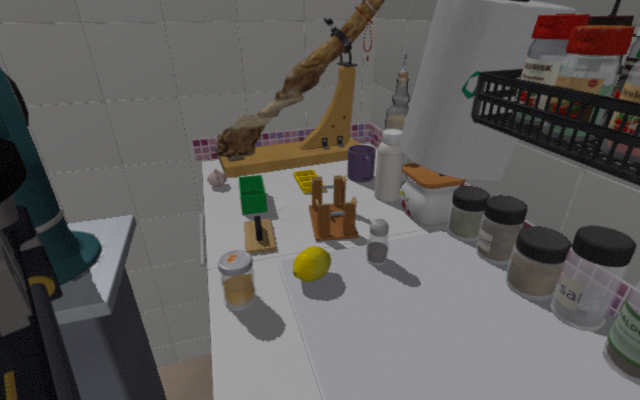

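View pics/top0.png

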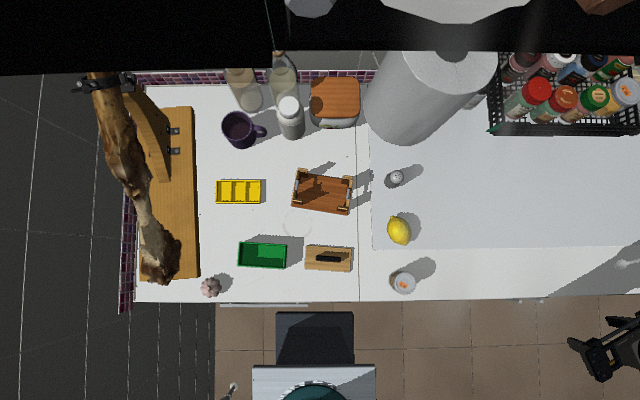

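The top view shows the tray at (238,191), box (262,255), lid (328,258) and caddy (322,191). The lemon, jar and shaker are to the right at about (400,180–285), and the roll is at (430,95).

```bash
cat > h.py <<'E'
import numpy as np,cv2
from station import r
def K(n):
    m=r.camera_model(n);f=200/np.tan(np.radians(m['fovy']/2));return m,f
def cloud(n,d):
    m,f=K(n);v,u=np.mgrid[0:400,0:640].astype(float)
    C=np.array([[f,0,m['cx']],[0,f,m['cy']],[0,0,1]])
    s=cv2.undistortPoints(np.stack([u.ravel(),v.ravel()],1)[:,None],C,np.array([m['k1'],0,0,0,0.]))[:,0]
    z=d.ravel();P=np.stack([s[:,0]*z,-s[:,1]*z,-z],1)
    V=m['view'];W=(P-V[:3,3])@V[:3,:3]
    W[z==0]=np.nan
    return W.reshape(400,640,3)
def project(n,p):
    m,f=K(n);c=np.atleast_2d(p)@m['view'][:3,:3].T+m['view'][:3,3]
    x=c[:,0]/-c[:,2];y=-c[:,1]/-c[:,2];g=1+m['k1']*(x*x+y*y)
    return np.stack([f*g*x+m['cx'],f*g*y+m['cy']],1)
def rect(P):
    (c,sz,a)=cv2.minAreaRect((P[:,:2]*1000).astype(np.float32))
    b=cv2.boxPoints((c,sz,a));e=[b[1]-b[0],b[2]-b[1]];l=max(e,key=np.linalg.norm)
    return np.round(c,1),np.round(sorted(sz),1),np.degrees(np.arctan2(l[1],l[0]))%180 # direction of long axis
E
python3 - <<'E'
from h import *
for n in("top","side"):
    q=np.load(f"pics/{n}0.npz");p,d=q['p'],q['d'];W=cloud(n,d)
    hsv=cv2.cvtColor(p,cv2.COLOR_RGB2HSV)
    H,S,V=[hsv[...,i].astype(int) for i in range(3)]
    inb=(W[...,0]>.3)&(W[...,0]<.75)&(abs(W[...,1])<.35)&(W[...,2]<.3)
    t=W[inb&(S<40)&(V>120)&(abs(W[...,2])<.02)];print(n,"table z",np.nanmedian(t[:,2]))
    ms={'box':(H>50)&(H<75)&(S>120),'tray':(H>22)&(H<35)&(S>150)&(W[...,1]>.05),'brown':(H>5)&(H<22)&(S>60)}
    for k,m in ms.items():
        m=(m&inb&(W[...,2]>-.005)).astype(np.uint8);N,l,st,c=cv2.connectedComponentsWithStats(m)
        for i in range(1,N):
            if st[i,4]<100:continue
            P=W[l==i];z=P[:,2]
            print(n,k,c[i].round(),st[i,4],'z',np.percentile(z,[2,25,50,75,98]).round(4),*rect(P))
            zt=np.percentile(z,98)
            T=P[z>zt-.006];print('   top',len(T),*rect(T), T.mean(0).round(4))
E
```

```text
top table z 0.000796288450912023
top box [262. 255.] 1153 z [0.0003 0.0031 0.0048 0.0094 0.0518] [439.7 134.6] [ 60.4 127.8] 85.9184
   top 177 [439.4 129.9] [ 60.4 118.1] 85.91841 [0.443  0.1258 0.0497]
top tray [238. 191.] 1046 z [0.0008 0.0037 0.0055 0.0119 0.0186] [607.4 201.9] [ 64.4 123. ] 90.135
   top 253 [606.8 200.3] [ 62.  118.2] 89.459625 [0.61   0.1993 0.0159]
top brown [185. 221.] 3223 z [0.0113 0.0369 0.0389 0.0414 0.1306] [564.3 326.6] [ 54.9 371. ] 1.3687761
   top 139 [455.2 344.5] [10.6 77. ] 0.13276209 [0.4551 0.3459 0.1305]
top brown [322. 192.] 2053 z [0.0044 0.0071 0.0086 0.0111 0.0877] [604.5 -24.6] [101.7 154.4] 79.25209
   top 205 [602.2 -23.9] [ 85.6 143.4] 80.068825 [ 0.6025 -0.0236  0.0859]
top brown [328. 258.] 966 z [0.0056 0.0084 0.0098 0.0113 0.0357] [429.2 -38.5] [ 61.4 120.6] 85.317116
   top 30 [428.8 -38.1] [14.  61.9] 85.13596 [ 0.4262 -0.036   0.0363]
side table z -3.266139305707555e-05
side box [252. 195.] 876 z [0.0013 0.0115 0.0247 0.0383 0.049 ] [438.1 126.9] [ 58.9 125.1] 86.531876
   top 142 [438.  125.5] [ 58.9 121.4] 86.531876 [0.4353 0.
[... 365 characters left out ...]
own [279. 162.] 1778 z [0.0058 0.0175 0.0299 0.0366 0.0382] [563.1 321.4] [ 59.9 370.9] 1.1572876
   top 809 [563.  322.8] [ 57.1 369.7] 1.1572914 [0.5426 0.3217 0.0364]
side brown [332. 212.] 2122 z [0.0027 0.0073 0.0307 0.0604 0.0851] [626.2  54.6] [108.4 336.4] 73.506714
   top 179 [600.5 -28.7] [ 83.  143.9] 80.31351 [ 0.5989 -0.0371  0.0832]
side brown [259. 237.] 824 z [0.0017 0.0084 0.009  0.0096 0.0354] [429.  -32.9] [ 61.4 140.8] 85.46819
   top 30 [428.1 -53.3] [13.9 39.9] 85.156044 [ 0.4293 -0.0568  0.0351]
side brown [239. 289.] 761 z [0.014  0.0264 0.0407 0.0552 0.0679] [ 366.9 -244.3] [18.2 46.8] 175.26593
   top 90 [ 370.  -246.9] [ 8.1 38.3] 4.986657 [ 0.3692 -0.2473  0.0656]
```

Run:
```python
import cv2
p=cv2.imread('pics/top0.png')[150:310,190:430];cv2.imwrite('pics/crop0.png',cv2.resize(p,None,fx=3.3,fy=3.3,interpolation=cv2.INTER_CUBIC))
p=cv2.imread('pics/side0.png')[130:310,190:430];cv2.imwrite('pics/crop1.png',cv2.resize(p,None,fx=3.3,fy=3.3,interpolation=cv2.INTER_CUBIC))
```

```text
(no output)
```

View pics/crop0.png

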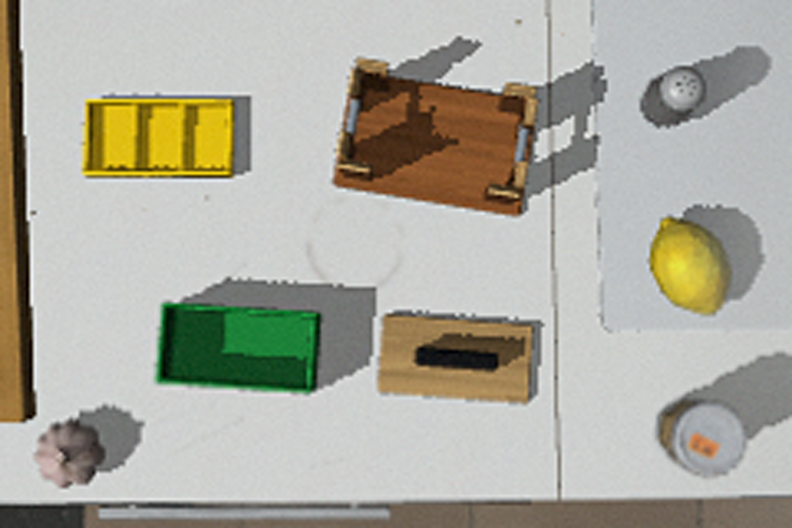

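View pics/crop1.png

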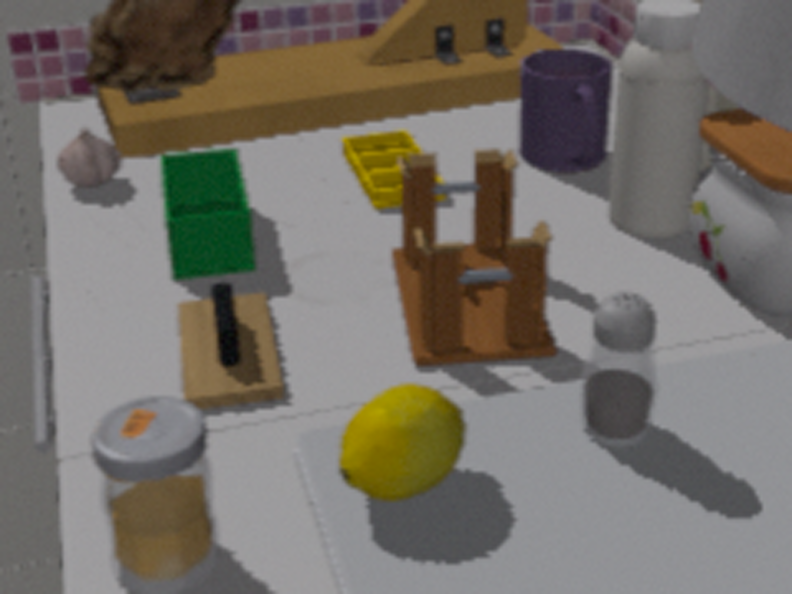

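The crops agree with the first fits. Next I refine the caddy and locate the roll and the bystanders.

Run:
```python
from h import *
for n in("top","side"):
    q=np.load(f"pics/{n}0.npz");p,d=q['p'],q['d'];W=cloud(n,d)
    hsv=cv2.cvtColor(p,cv2.COLOR_RGB2HSV);H,S,V=[hsv[...,i].astype(int) for i in range(3)]
    reg=(abs(W[...,0]-.602)<.1)&(abs(W[...,1]+.025)<.1)
    B=W[reg&(H>3)&(H<25)&(S>60)&(abs(W[...,2]-.008)<.003)]
    print(n,'base',len(B),*rect(B))
    for lo,hi in((.02,.06),(.065,.08),(.078,.084),(.082,.095)):
        T=W[reg&(W[...,2]>lo)&(W[...,2]<hi)];print(n,lo,len(T),*rect(T))
    # corner clusters of tops in caddy frame
    a=np.radians(80);ey=np.array([np.cos(a),np.sin(a)]);ex=np.array([np.sin(a),-np.cos(a)])
    T=W[reg&(W[...,2]>.080)&(W[...,2]<.095)];c=np.array([.602,-.025]);u=(T[:,:2]-c)@ex;v=(T[:,:2]-c)@ey
    for su in(1,-1):
        for sv in(1,-1):
            k=(u*su>0)&(v*sv>0)
            if k.sum(): print('  ',su,sv,k.sum(),'u',(np.percentile(u[k],[3,97])*1000).round(1),'v',(np.percentile(v[k],[3,97])*1000).round(1))
    R=W[(W[...,0]>.5)&(W[...,1]<-.02)&(W[...,1]>-.5)&(W[...,2]>.19)&(S<60)&(W[...,2]<.5)]
    if len(R):print('roll',np.percentile(R,[1,50,99],axis=0).round(3))
```

```text
top base 1441 [602.3 -23.9] [ 95.8 153.2] 80.13528
top 0.02 104 [600.2 -24.9] [ 79.1 137.1] 79.22732
top 0.065 58 [605.2 -24.3] [ 72.  137.7] 81.49599
top 0.078 95 [602.6 -23.5] [ 84.8 138.7] 80.13568
top 0.082 205 [602.2 -23.8] [ 85.6 143.4] 80.068794
   1 1 59 u [15.2 42. ] v [47.8 72. ]
   1 -1 63 u [14. 42.] v [-69.8 -45.9]
   -1 1 57 u [-42.1 -16.1] v [47.9 71.9]
   -1 -1 60 u [-42. -16.] v [-69.9 -45.3]
roll [[ 0.666 -0.492  0.231]
 [ 0.719 -0.229  0.385]
 [ 0.797 -0.12   0.461]]
side base 653 [600.2 -29.8] [ 93.6 152.1] 80.30169
side 0.02 773 [601.6 -29.6] [ 80.  139.9] 79.922356
side 0.065 298 [600.6 -29.8] [ 78.7 138.1] 80.18181
side 0.078 141 [602.6 -28.2] [ 82.3 142. ] 80.167915
side 0.082 153 [601.7 -28.7] [ 85.1 144.9] 79.84955
   1 1 47 u [15.4 41.6] v [43.2 66.4]
   1 -1 54 u [16.4 42.6] v [-74.4 -49.8]
   -1 1 46 u [-41.5 -14. ] v [42.4 67.8]
   -1 -1 50 u [-41.6 -14.8] v [-74.9 -49.8]
roll [[ 0.665 -0.496  0.194]
 [ 0.701 -0.299  0.354]
 [ 0.921 -0.186  0.443]]
```

```bash
cat >> h.py <<'E'
from scipy.spatial.transform import Rotation as Ro
def rows(pts,pose=None,nmax=8,v=.040,w=.12):
    """pts: list of (x,y,z,yaw) world; prints tool-frame cumulative rows; may span several calls (assume each call reached)"""
    if pose is None:
        s=r.observe();pos=s['eef_pos'];rpy=s['orientation']
    else: pos,rpy=pose
    Rt=Ro.from_euler('xyz',rpy).as_matrix();yaw=np.arctan2(Rt[1,0],Rt[0,0])
    for (x,y,z,ya) in pts:
        D=Rt.T@(np.array([x,y,z])-pos);dt=-(ya-yaw)
        n=int(np.ceil(max(np.linalg.norm(D)/v,abs(dt)/w)))
        print('target',(x,y,z,round(ya,3)),'full',D.round(4),round(dt,4),'rows',n)
def st():
    s=r.observe();print('t',round(s['time'],2),'pos',s['eef_pos'].round(4),'rpy',s['orientation'].round(4),'F',s['contact_force'].round(2),'w',round(s['gripper_width'],4),'q',s['joint_pos'].round(2))
E
python3 - <<'E'
from h import *
st();rows([(.42,-.25,.25,-.6),(.439,.1275,.2,-.066)])
E
```

```text
t 0.1 pos [ 0.2659 -0.5926  0.2137] rpy [ 3.1415e+00  1.6000e-03 -1.1491e+00] F [-0.34  0.01 -0.19] w 0.0919 q [ 1.11  0.47 -0.01  1.6   0.01  1.07 -0.06]
target (0.42, -0.25, 0.25, -0.6) full [-0.2495 -0.2809 -0.0359] -0.5491 rows 10
target (0.439, 0.1275, 0.2, -0.066) full [-0.5861 -0.4527  0.0146] -1.0831 rows 19
```

carry_out(moves=[-0.015,-0.017,-0.005,-0.03,-0.04,-0.045,-0.01,-0.09,-0.067,-0.075,-0.015,-0.16,-0.094,-0.105,-0.02,-0.23,-0.12,-0.135,-0.024,-0.3,-0.147,-0.165,-0.028,-0.37,-0.174,-0.195,-0.032,-0.44,-0.2,-0.225,-0.036,-0.5], grip=1)

```text
time: 0.77
eef_pos: [0.3896, -0.3164, 0.2506]
orientation: [3.141, 0.0, -0.646]
contact_force: [0.7, -1.1, 0.4]
gripper_width: 0.092
```

Run:
```python
from h import *
st();rows([(.43,-.1,.25,-.35),(.439,.1275,.2,-.066),(.439,.1275,.1,-.066)])
```

```text
t 0.77 pos [ 0.3896 -0.3164  0.2506] rpy [ 3.1413e+00  5.0000e-04 -6.4570e-01] F [ 0.66 -1.08  0.42] w 0.092 q [ 0.83  0.19 -0.24  1.91  0.05  1.05 -0.08]
target (0.43, -0.1, 0.25, -0.35) full [-0.0979 -0.1971  0.0006] -0.2957 rows 6
target (0.439, 0.1275, 0.2, -0.066) full [-0.2276 -0.3842  0.0506] -0.5797 rows 12
target (0.439, 0.1275, 0.1, -0.066) full [-0.2276 -0.3843  0.1506] -0.5797 rows 12
```

carry_out(moves=[-0.018,-0.034,0.004,-0.07,-0.038,-0.068,0.008,-0.12,-0.058,-0.102,0.012,-0.17,-0.078,-0.136,0.016,-0.22,-0.098,-0.17,0.02,-0.27,-0.118,-0.204,0.024,-0.32,-0.138,-0.238,0.028,-0.37,-0.158,-0.272,0.032,-0.42])

```text
time: 1.43
eef_pos: [0.4276, -0.0046, 0.2185]
orientation: [3.141, -0.0, -0.227]
contact_force: [0.7, 0.2, -0.9]
gripper_width: 0.0921
```

Run:
```python
from h import *
st();rows([(.439,.1275,.16,-.066)])
```

```text
t 1.43 pos [ 0.4276 -0.0046  0.2185] rpy [ 3.1412e+00 -4.0000e-04 -2.2690e-01] F [ 0.69  0.22 -0.87] w 0.0921 q [ 0.46  0.13 -0.55  2.08  0.08  0.95 -0.37]
target (0.439, 0.1275, 0.16, -0.066) full [-0.0187 -0.1312  0.0584] -0.1609 rows 4
```

carry_out(moves=[-0.004,-0.03,0.012,-0.04,-0.008,-0.06,0.025,-0.08,-0.012,-0.09,0.038,-0.12,-0.016,-0.115,0.05,-0.15,-0.0187,-0.1312,0.0584,-0.161,-0.0187,-0.1312,0.0584,-0.161,-0.0187,-0.1312,0.0584,-0.161])

```text
time: 2.02
eef_pos: [0.4389, 0.1261, 0.1596]
orientation: [3.141, 0.002, -0.066]
contact_force: [-1.0, -0.3, 0.1]
gripper_width: 0.0923
```

Run:
```python
from h import *
st();rows([(.439,.1275,.022,-.07)])
for n in("side","top"):
    p,d=r.snapshot(n);np.savez(f"pics/{n}1.npz",p=p,d=d)
    c=p[100:320,170:450] if n=="side" else p[140:320,180:440]
    cv2.imwrite(f"pics/{n}1.png",cv2.resize(c[:,:,::-1],None,fx=2.5,fy=2.5))
```

```text
t 2.02 pos [0.4389 0.1261 0.1596] rpy [ 3.1413e+00  1.9000e-03 -6.6200e-02] F [-1.03 -0.25  0.1 ] w 0.0923 q [ 0.21  0.29 -0.64  2.08  0.23  0.84 -0.63]
target (0.439, 0.1275, 0.022, -0.07) full [ 0.0002 -0.0014  0.1376] 0.0038 rows 4
```

View pics/side1.png

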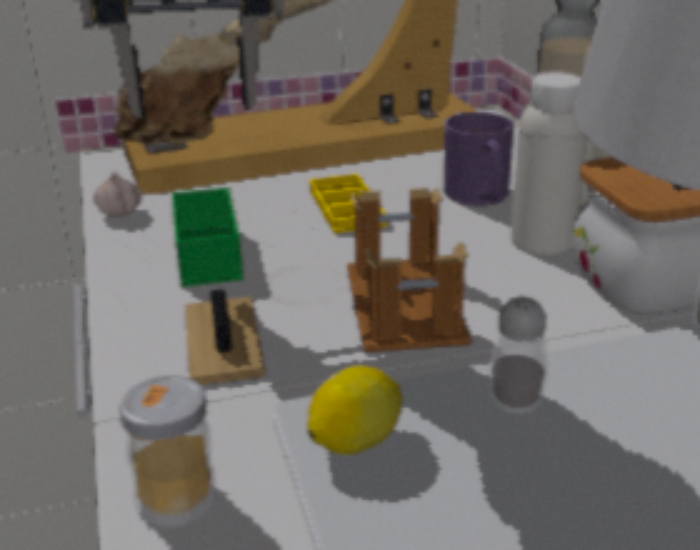

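View pics/top1.png

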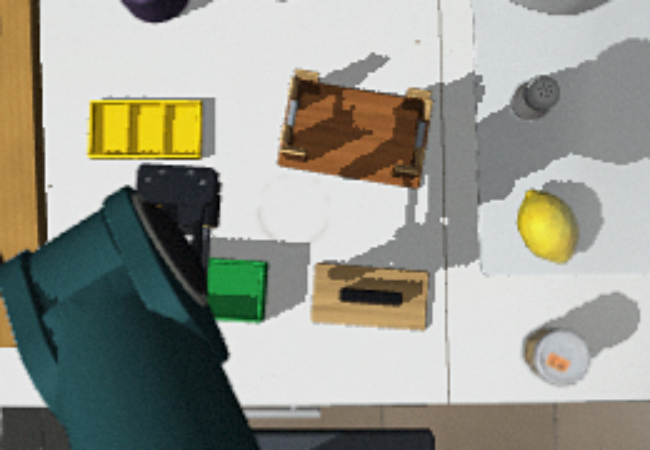

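Run:
```python
from h import *
q=np.load("pics/side1.npz");W=cloud("side",q['d'])
P=W[(W[...,2]>.155)&(W[...,2]<.21)&(abs(W[...,1]-.126)<.05)&(abs(W[...,0]-.439)<.1)]
a=-.066;dx=(P[:,:2]-[.4389,.1261])@[np.cos(a),np.sin(a)];dy=(P[:,:2]-[.4389,.1261])@[-np.sin(a),np.cos(a)]
for s in(1,-1):
  for lo,hi in((.155,.172),(.172,.19),(.19,.21)):
    k=(dx*s>0)&(P[:,2]>lo)&(P[:,2]<=hi);print(s,lo,k.sum(),'dx',(1000*np.percentile(dx[k],[2,50,98])).round(1),'dy',(1000*np.percentile(dy[k],[2,25,50,75,98])).round(1),'zmin',P[k,2].min().round(4))
```

```text
1 0.155 31 dx [47.8 52.3 59.5] dy [-13.1 -11.9 -10.9  -9.4  -2.8] zmin 0.1584
1 0.172 46 dx [47.8 54.1 60.7] dy [-14.4 -12.  -11.  -10.    6.5] zmin 0.1724
1 0.19 65 dx [47.9 55.2 64.2] dy [-14.7 -12.4 -11.5 -10.3  -4.1] zmin 0.1902
-1 0.155 33 dx [-58.7 -52.  -46. ] dy [-14.3 -11.3 -10.4  -9.6  -3.1] zmin 0.1593
-1 0.172 49 dx [-59.3 -52.7 -45.9] dy [-14.3 -12.1 -11.1 -10.2  -2.5] zmin 0.1721
-1 0.19 68 dx [-61.3 -53.5 -45.8] dy [-14.1 -12.5 -11.1 -10.2  -4.7] zmin 0.19
```

carry_out(moves=[0,-0.001,0.03,0,0,-0.001,0.06,0,0,-0.001,0.09,0.002,0,-0.001,0.115,0.004,0,-0.001,0.13,0.004,0,-0.001,0.1375,0.004,0,-0.001,0.1375,0.004])

```text
time: 2.7
eef_pos: [0.4392, 0.1253, 0.0218]
orientation: [3.14, 0.002, -0.074]
contact_force: [-0.7, -0.1, -0.2]
gripper_width: 0.0919
```

carry_out(moves=[0,0,0,0,0,0,0,0,0,0,0,0,0,0,0,0,0,0,0,0,0,0,0,0], grip=-0.2)

```text
time: 3.2
eef_pos: [0.4399, 0.1267, 0.0234]
orientation: [3.141, -0.001, -0.072]
contact_force: [-2.0, -0.9, 7.4]
gripper_width: 0.0619
```

carry_out(moves=[0,0,-0.005,0,0,0,-0.015,0,0,0,-0.035,0,0,0,-0.06,0,0,0,-0.09,0,0,0,-0.12,0,0,0,-0.13,0,0,0,-0.13,0])

```text
time: 3.87
eef_pos: [0.4415, 0.1271, 0.1554]
orientation: [-3.141, -0.006, -0.073]
contact_force: [-0.0, 0.7, -1.6]
gripper_width: 0.062
```

Run:
```python
from h import *
st();rows([(.60,-.026,.16,-.173)])
p,d=r.snapshot("side");np.savez("pics/side2.npz",p=p,d=d);W=cloud("side",d)
cv2.imwrite("pics/side2.png",cv2.resize(p[60:300,170:450,::-1],None,fx=2.5,fy=2.5))
hsv=cv2.cvtColor(p,cv2.COLOR_RGB2HSV);H,S=hsv[...,0],hsv[...,1]
P=W[(H>50)&(H<75)&(S>120)&(W[...,0]<.55)&(W[...,2]<.3)]
print(np.percentile(P,[2,50,98],axis=0).round(4));k=P[:,2]>.16;print(rect(P),rect(P[k]))
```

```text
t 3.87 pos [0.4415 0.1271 0.1554] rpy [-3.1407 -0.0059 -0.0725] F [-0.01  0.66 -1.58] w 0.062 q [ 0.21  0.3  -0.64  2.08  0.25  0.83 -0.65]
target (0.6, -0.026, 0.16, -0.173) full [ 0.1692  0.1412 -0.0038] 0.1005 rows 6
[[0.4095 0.0648 0.1349]
 [0.4411 0.0707 0.1614]
 [0.4731 0.1876 0.1808]]
(array([436.8,  57.6]), array([ 63.1, 262.4]), np.float32(85.14645)) (array([442.6, 126.5]), array([ 63.1, 124.1]), np.float32(85.146454))
```

View pics/side2.png

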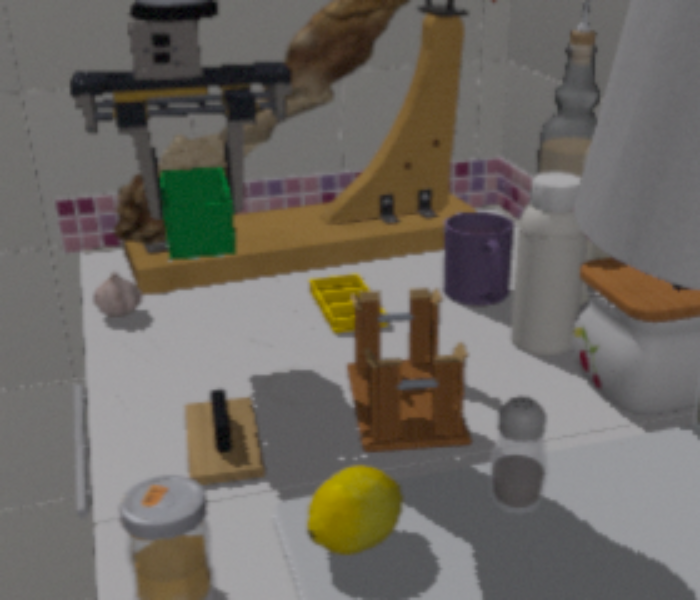

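carry_out(moves=[0.015,0.012,0,0.01,0.04,0.034,0,0.03,0.066,0.055,0,0.05,0.092,0.077,0,0.07,0.118,0.099,0,0.09,0.144,0.12,0,0.1,0.16,0.135,0,0.1,0.1695,0.1432,0,0.1])

```text
time: 4.58
eef_pos: [0.599, -0.0324, 0.1496]
orientation: [3.14, 0.003, -0.176]
contact_force: [-0.1, -0.4, -1.5]
gripper_width: 0.062
```

Run:
```python
from h import *
st();rows([(.6005,-.028,.12,-.173)])
for n in("side","top"):
    p,d=r.snapshot(n);np.savez(f"pics/{n}3.npz",p=p,d=d)
    c=p[100:280,250:450] if n=="side" else p[120:280,240:440]
    cv2.imwrite(f"pics/{n}3.png",cv2.resize(c[:,:,::-1],None,fx=3,fy=3))
    W=cloud(n,d);hsv=cv2.cvtColor(p,cv2.COLOR_RGB2HSV);H,S=hsv[...,0],hsv[...,1]
    P=W[(H>50)&(H<75)&(S>120)&(W[...,0]>.5)&(W[...,2]<.3)]
    print(n,len(P))
    if len(P)>50:
        print(np.percentile(P,[2,50,98],axis=0).round(4),rect(P),rect(P[P[:,2]>np.percentile(P[:,2],98)-.01]))
```

```text
t 4.58 pos [ 0.599  -0.0324  0.1496] rpy [ 3.14    0.0034 -0.1763] F [-0.15 -0.43 -1.54] w 0.062 q [ 0.38  0.52 -0.5   1.76  0.3   0.95 -0.43]
target (0.6005, -0.028, 0.12, -0.173) full [ 0.0008 -0.0046  0.0296] -0.0033 rows 1
side 1287
[[ 0.5615 -0.0954  0.1278]
 [ 0.6003 -0.0854  0.1548]
 [ 0.6361  0.0272  0.1752]] (array([656.4, 143.9]), array([ 70.5, 500.2]), np.float32(72.966606)) (array([600.8, -33. ]), array([ 65.2, 121.7]), np.float32(79.40688))
top 272
[[0.5771 0.0059 0.1278]
 [0.6029 0.0205 0.1326]
 [0.6337 0.0321 0.1782]] (array([600.9,  20.1]), array([33.1, 74.5]), np.float32(7.9306526)) (array([596.1,  23.9]), array([29.7, 70.4]), np.float32(21.289028))
```

View pics/side3.png

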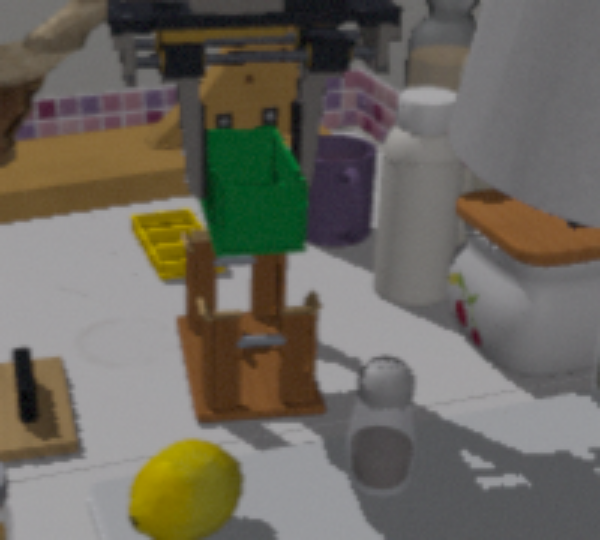

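View pics/top3.png

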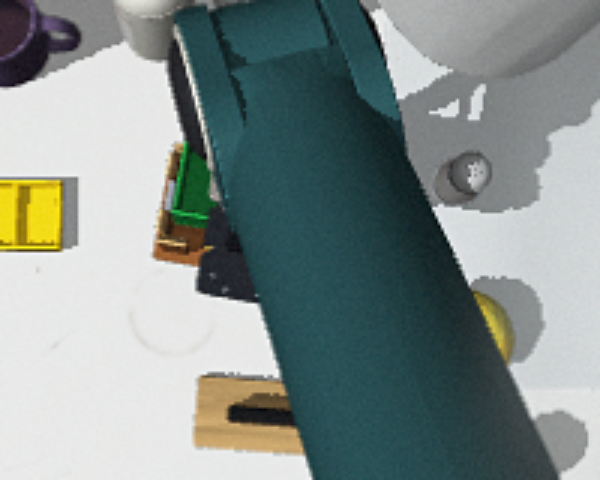

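Run:
```python
from h import *
def outl(c,yaw,w,l,z):
    e=np.array([[-w,-l],[w,-l],[w,l],[-w,l],[-w,-l]])/2
    R=np.array([[np.cos(yaw),-np.sin(yaw)],[np.sin(yaw),np.cos(yaw)]])
    q=np.concatenate([np.linspace(e[i],e[i+1],12) for i in range(4)])
    return np.c_[q@R.T+c,np.full(len(q),z)]
z=5
for n,src,x0,y0,w,h in(("side","side0",300,165,70,90),("top","top0",285,160,80,65)):
    p=np.load(f"pics/{src}.npz")['p'][y0:y0+h,x0:x0+w,::-1]
    im=cv2.resize(p,None,fx=z,fy=z,interpolation=cv2.INTER_CUBIC);ims=[]
    for c in((.6005,-.028),(.602,-.024)):
        i2=im.copy()
        for (W,L,zz,col) in((.096,.154,.008,(255,255,0)),(.086,.144,.088,(255,0,255))):
            uv=((project(n,outl(np.array(c),-.174,W,L,zz))-[x0,y0]+.5)*z).astype(np.int32)
            cv2.polylines(i2,[uv],False,col,1)
        ims.append(i2)
    cv2.imwrite(f"pics/ov_{n}.png",np.hstack(ims))
# box in both
b=np.array([.599,-.0324])
for n,x0,y0,w,h in(("side",300,130,70,60),("top",285,160,40,50)):
    p=np.load(f"pics/{n}3.npz")['p'][y0:y0+h,x0:x0+w,::-1]
    i2=cv2.resize(p,None,fx=7,fy=7,interpolation=cv2.INTER_CUBIC)
    for zz in(.1496+.0285,.1496-.0215):
        uv=((project(n,outl(b,-.176,.062,.12,zz))-[x0,y0]+.5)*7).astype(np.int32)
        cv2.polylines(i2,[uv],False,(255,0,255),1)
    cv2.imwrite(f"pics/ovb_{n}.png",i2)
```

```text
(no output)
```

View pics/ov_side.png

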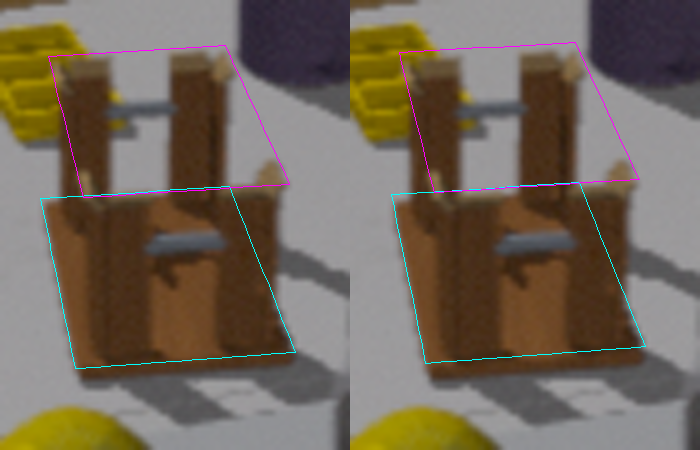

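View pics/ov_top.png

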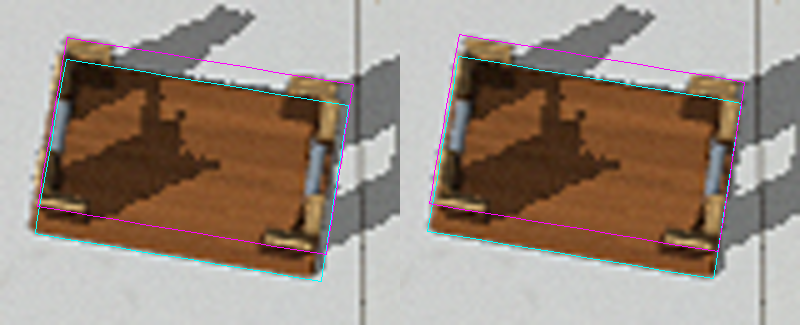

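View pics/ovb_side.png

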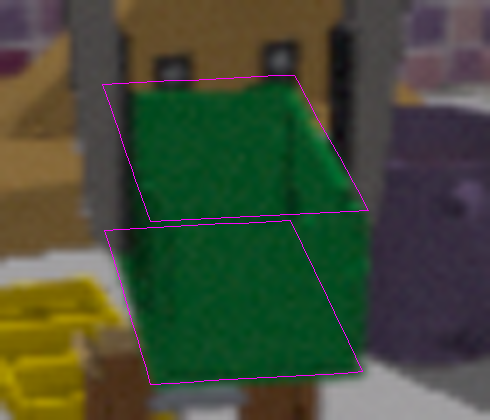

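View pics/ovb_top.png

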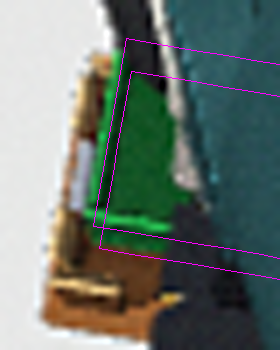

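Run:
```python
from h import *
a=-.1755;ex=np.array([np.cos(a),np.sin(a)]);ey=np.array([-np.sin(a),np.cos(a)]);b=np.array([.599,-.0324])
for n in("top","side"):
    q=np.load(f"pics/{n}3.npz");p,d=q['p'],q['d'];W=cloud(n,d);hsv=cv2.cvtColor(p,cv2.COLOR_RGB2HSV);H,S=hsv[...,0],hsv[...,1]
    m=(H>50)&(H<75)&(S>100)&(abs(W[...,0]-.6)<.08)&(abs(W[...,1]+.03)<.1)
    for lo,hi in((.125,.14),(.14,.165),(.168,.19)):
        P=W[m&(W[...,2]>lo)&(W[...,2]<hi)]
        if len(P)<5:continue
        u=(P[:,:2]-b)@ex*1000;v=(P[:,:2]-b)@ey*1000
        print(n,lo,len(P),'u',np.percentile(u,[0,2,50,98,100]).round(1),'v',np.percentile(v,[0,2,25,50,98,100]).round(1),'z',P[:,2].max().round(4))
# caddy with image 0: faces
c=np.array([.6005,-.028])
for n in("top","side"):
    q=np.load(f"pics/{n}0.npz");W=cloud(n,q['d'])
    reg=(abs(W[...,0]-.602)<.1)&(abs(W[...,1]+.025)<.1)
    for lo,hi in((.012,.03),(.03,.055),(.065,.079),(.083,.095)):
        T=W[reg&(W[...,2]>lo)&(W[...,2]<hi)];u=(T[:,:2]-c)@ex*1000;v=(T[:,:2]-c)@ey*1000
        print(n,lo,len(T),'u',np.percentile(u,[0,2,98,100]).round(1),'v',np.percentile(v,[0,2,98,100]).round(1),'front v',np.median(v[v<-50]).round(1),'back',np.median(v[v>40]).round(1))
```

```text
top 0.125 163 u [-29.2 -29.   -0.1  26.5  29.2] v [34.2 37.3 45.6 51.  59.7 62. ] z 0.1377
top 0.14 36 u [-29.4 -29.4 -28.6  22.8  29.4] v [37.7 37.8 48.8 59.6 60.8 61.3] z 0.1648
top 0.168 71 u [-29.5 -29.3 -15.7  24.5  26.1] v [37.3 38.4 54.7 60.3 63.4 63.7] z 0.1784
side 0.125 281 u [-29.7 -29.5   1.7  28.8  30.5] v [-61.9 -60.3 -58.6 -57.5  59.1  60.6] z 0.14
side 0.14 656 u [-29.6 -29.3   3.4  29.5  31.7] v [-62.  -60.5 -58.7 -57.   59.4  60.8] z 0.165
side 0.168 276 u [-31.3 -29.4   5.1  31.2  34.4] v [-61.3 -60.3 -57.9 -33.3  59.2  59.9] z 0.1878
top 0.012 82 u [-46.2 -44.2  40.5  45.4] v [-61.7 -59.3  68.   71.3] front v -58.6 back 58.6
top 0.03 63 u [-39.6 -39.5  38.1  39.3] v [-62.6 -59.9  69.5  72.1] front v -56.1 back 61.8
top 0.065 48 u [-33.8 -31.   38.3  39.3] v [-64.3 -63.5  73.   73.3] front v -59.4 back 67.4
top 0.083 185 u [-41.9 -41.1  43.   43.9] v [-67.3 -66.7  75.2  76.1] front v -62.5 back 69.7
side 0.012 292 u [-38.6 -38.4  39.   41.4] v [-70.6 -69.9  66.5  67.4] front v -67.5 back 63.2
side 0.03 478 u [-38.7 -38.5  40.4  41.1] v [-71.3 -69.5  66.1  68.5] front v -67.6 back 63.2
side 0.065 279 u [-38.7 -38.5  39.3  40. ] v [-71.  -69.4  66.4  67.3] front v -67.6 back 63.9
side 0.083 126 u [-41.2 -40.7  43.6  44. ] v [-72.9 -71.9  70.9  72. ] front v -68.4 back 66.4
```

Run:
```python
from h import *
st();rows([(.6008,-.028,.115,-.1745),(.6008,-.028,.085,-.1745)])
```

```text
t 4.68 pos [ 0.5984 -0.0306  0.1502] rpy [ 3.141   0.0032 -0.1755] F [-0.56  0.03 -2.74] w 0.0619 q [ 0.38  0.52 -0.51  1.76  0.3   0.95 -0.43]
target (0.6008, -0.028, 0.115, -0.174) full [ 0.0021 -0.003   0.0352] -0.001 rows 1
target (0.6008, -0.028, 0.085, -0.174) full [ 0.0022 -0.003   0.0652] -0.001 rows 2
```

carry_out(moves=[0.002,-0.003,0.008,0,0.002,-0.003,0.02,0,0.002,-0.003,0.03,0,0.002,-0.003,0.034,0,0.002,-0.003,0.035,0,0.002,-0.003,0.035,0])

```text
time: 5.18
eef_pos: [0.6004, -0.0252, 0.1171]
orientation: [3.141, 0.001, -0.171]
contact_force: [-0.5, 0.1, -1.7]
gripper_width: 0.0618
```

Run:
```python
from h import *
st();rows([(.6008,-.028,.08,-.1745)])
for n in("side",):
    p,d=r.snapshot(n);np.savez(f"pics/{n}4.npz",p=p,d=d)
    c=p[130:260,280:400]
    cv2.imwrite(f"pics/{n}4.png",cv2.resize(c[:,:,::-1],None,fx=4.5,fy=4.5))
```

```text
t 5.18 pos [ 0.6004 -0.0252  0.1171] rpy [ 3.1414e+00  1.1000e-03 -1.7120e-01] F [-0.52  0.09 -1.67] w 0.0618 q [ 0.35  0.56 -0.49  1.78  0.33  0.89 -0.45]
target (0.6008, -0.028, 0.08, -0.174) full [0.001  0.0027 0.0371] 0.0033 rows 1
```

View pics/side4.png

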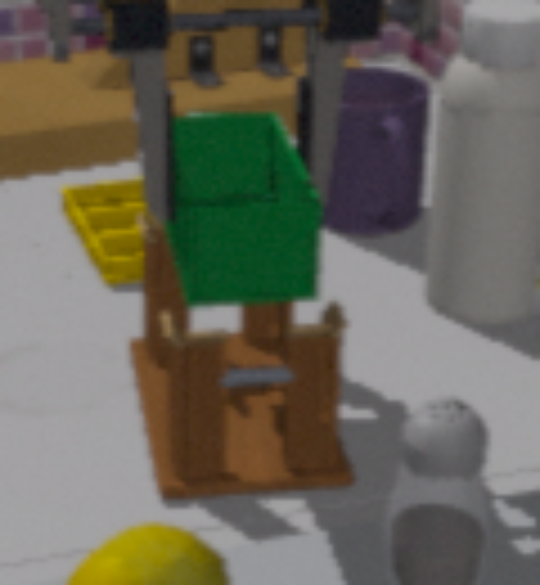

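Run:
```python
from h import *
a=-.1745;ex=np.array([np.cos(a),np.sin(a)]);ey=np.array([-np.sin(a),np.cos(a)]);c=np.array([.6005,-.028])
q=np.load("pics/side4.npz");p,d=q['p'],q['d'];W=cloud("side",d);H,S=[cv2.cvtColor(p,cv2.COLOR_RGB2HSV)[...,i] for i in(0,1)]
reg=(abs(W[...,0]-.6)<.1)&(abs(W[...,1]+.03)<.1)
u=((W[...,:2]-c)@ex)*1000;v=((W[...,:2]-c)@ey)*1000;z=W[...,2]
g=reg&(H>50)&(H<75)&(S>100)
f=g&(v<-45);print('box z',np.nanpercentile(z[g],[1,99]),'front face u',np.percentile(u[f],[1,2,98,99]).round(1),'v',np.median(v[f&(z<.135)]).round(2))
b=g&(v>40);print('box back v',np.percentile(v[b],[2,25,50,75,98]).round(1))
for lo,hi in((.02,.055),(.065,.079)):
    k=reg&(z>lo)&(z<hi);print('front post',np.median(v[k&(v<-55)]).round(2),'back',np.median(v[k&(v>50)]).round(2),'u',np.percentile(u[k&(v<-55)],[2,98]).round(1))
k=reg&(z>.083)&(z<.092)&(v<-55);print('lips u',np.percentile(u[k],[2,98]))
```

```text
box z [0.0947901  0.15022982] front face u [-29.9 -29.8  29.   29.3] v -55.94
box back v [42.7 58.5 59.7 60.7 62.4]
front post -67.6 back 64.0 u [-38.4  40.4]
front post -67.49 back 63.85 u [-38.6  39.4]
lips u [-40.24218495  43.33335978]
```

carry_out(moves=[0.001,0.003,0.001,0.003,0.001,0.003,0.002,0.003,0.001,0.003,0.006,0.003,0.001,0.003,0.012,0.003,0.001,0.003,0.018,0.003,0.001,0.003,0.022,0.003,0.001,0.003,0.022,0.003])

```text
time: 5.82
eef_pos: [0.6005, -0.0288, 0.0942]
orientation: [3.141, 0.002, -0.175]
contact_force: [-0.6, -0.6, -1.8]
gripper_width: 0.0616
```

Run:
```python
from h import *
st();rows([(.6011,-.0285,.08,-.1745)])
```

```text
t 5.82 pos [ 0.6005 -0.0288  0.0942] rpy [ 3.1413e+00  2.4000e-03 -1.7500e-01] F [-0.56 -0.56 -1.79] w 0.0616 q [ 0.35  0.59 -0.48  1.79  0.35  0.85 -0.47]
target (0.6011, -0.0285, 0.08, -0.174) full [ 0.0006 -0.0004  0.0142] -0.0005 rows 1
```

carry_out(moves=[0.0005,0,0.008,0,0.0005,0,0.018,0,0.0005,0,0.028,0,0.0005,0,0.038,0,0.0005,0,0.048,0,0.0005,0,0.055,0,0.0005,0,0.058,0,0.0005,0,0.058,0])

```text
time: 6.48
eef_pos: [0.6013, -0.0288, 0.0365]
orientation: [3.141, 0.002, -0.175]
contact_force: [-0.4, -1.2, -1.5]
gripper_width: 0.0616
```

carry_out(moves=[0,0,0.001,0,0,0,0.002,0,0,0,0.003,0,0,0,0.004,0,0,0,0.004,0])

```text
time: 6.9
eef_pos: [0.6019, -0.029, 0.0338]
orientation: [3.141, -0.0, -0.175]
contact_force: [0.1, 0.1, -1.8]
gripper_width: 0.0618
```

carry_out(moves=[0,0,0.001,0,0,0,0.002,0,0,0,0.003,0,0,0,0.003,0])

```text
time: 7.23
eef_pos: [0.602, -0.0289, 0.0314]
orientation: [3.141, -0.0, -0.175]
contact_force: [-2.4, -0.2, 5.5]
gripper_width: 0.0615
```

Contact at TCP z 0.031, with force going from −1.8 to +5.5 N, so the box is on the floor. Opening.

carry_out(moves=[0,0,0,0,0,0,0,0,0,0,0,0,0,0,0,0,0,0,0,0], grip=0.8)

```text
time: 7.65
eef_pos: [0.6019, -0.0289, 0.0306]
orientation: [-3.142, 0.0, -0.175]
contact_force: [0.4, 0.5, 0.9]
gripper_width: 0.0827
```

carry_out(moves=[0,0,-0.01,0,0,0,-0.035,0,0,0,-0.065,0,0,0,-0.095,0,0,0,-0.12,0,0,0,-0.13,0])

```text
time: 8.15
eef_pos: [0.604, -0.0286, 0.1653]
orientation: [-3.141, -0.006, -0.175]
contact_force: [1.0, 0.4, 0.7]
gripper_width: 0.0826
```

Run:
```python
from h import *
st();rows([(.605,.197,.16,-.008),(.605,.197,.06,-.008)])
for n in("side",):
    p,d=r.snapshot(n);np.savez(f"pics/{n}5.npz",p=p,d=d)
    c=p[130:260,280:400]
    cv2.imwrite(f"pics/{n}5.png",cv2.resize(c[:,:,::-1],None,fx=4.5,fy=4.5))
    W=cloud(n,d);H,S=[cv2.cvtColor(p,cv2.COLOR_RGB2HSV)[...,i] for i in(0,1)]
    P=W[(H>50)&(H<75)&(S>100)&(W[...,0]>.5)&(W[...,2]<.2)];print(np.percentile(P[:,2],[2,50,98,100]));T=P[P[:,2]>.052];print(rect(T),len(T))
```

```text
t 8.15 pos [ 0.604  -0.0286  0.1653] rpy [-3.1409 -0.0063 -0.1749] F [0.98 0.42 0.68] w 0.0826 q [ 0.38  0.5  -0.51  1.74  0.29  0.97 -0.42]
target (0.605, 0.197, 0.16, -0.008) full [-0.0383 -0.2223  0.0052] -0.1669 rows 6
target (0.605, 0.197, 0.06, -0.008) full [-0.0389 -0.2222  0.1052] -0.1669 rows 7
[0.00958648 0.03550016 0.05740146 0.13491224]
(array([ 697.3, -243.2]), array([111.3, 594.1]), np.float32(113.96623)) 101
```

View pics/side5.png

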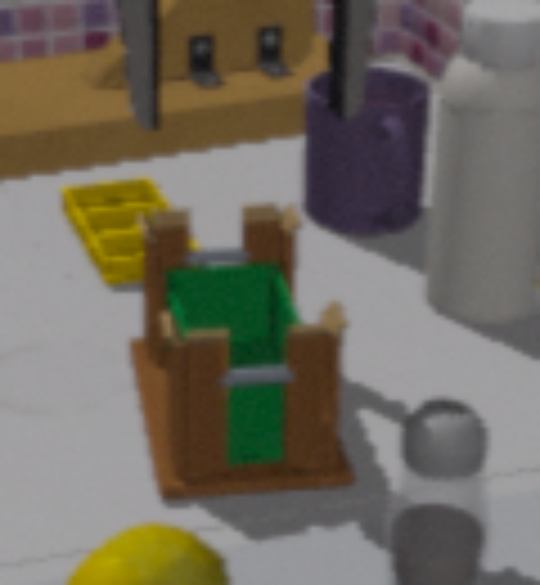

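Run:
```python
from h import *
for n in("top","side"):
    q=np.load(f"pics/{n}0.npz");W=cloud(n,q['d'])
    P=W[(W[...,0]>.645)&(W[...,0]<.85)&(W[...,1]>.06)&(W[...,1]<.26)&(W[...,2]>.03)&(W[...,2]<.2)]
    print(n,len(P),np.percentile(P,[0.5,2,50,98],axis=0).round(3))
    k=P[:,0]<.75; print(np.percentile(P[k],[0,1,5,50],axis=0).round(3))
```

```text
top 2116 [[0.726 0.061 0.031]
 [0.727 0.062 0.034]
 [0.824 0.154 0.111]
 [0.847 0.227 0.198]]
[[0.725 0.06  0.03 ]
 [0.726 0.157 0.031]
 [0.726 0.158 0.034]
 [0.731 0.18  0.069]]
side 1088 [[0.725 0.061 0.031]
 [0.726 0.066 0.033]
 [0.77  0.156 0.078]
 [0.847 0.226 0.196]]
[[0.725 0.149 0.03 ]
 [0.725 0.151 0.03 ]
 [0.726 0.153 0.034]
 [0.735 0.166 0.062]]
```

carry_out(moves=[-0.004,-0.02,0,-0.01,-0.01,-0.055,0,-0.04,-0.016,-0.09,0,-0.07,-0.022,-0.125,0.005,-0.1,-0.029,-0.16,0.02,-0.13,-0.035,-0.195,0.04,-0.15,-0.037,-0.215,0.055,-0.161,-0.0375,-0.2224,0.065,-0.161], grip=1)

```text
time: 8.87
eef_pos: [0.6011, 0.2011, 0.0929]
orientation: [-3.14, 0.004, -0.008]
contact_force: [-1.0, 0.0, 0.7]
gripper_width: 0.0921
```

carry_out(moves=[0,0,0.01,0,0,0,0.02,0,0,0,0.025,0,0,0,0.025,0])

```text
time: 9.2
eef_pos: [0.6035, 0.1937, 0.0692]
orientation: [3.14, 0.002, -0.017]
contact_force: [-0.1, -0.1, -0.1]
gripper_width: 0.092
```

Run:
```python
from h import *
st();rows([(.6055,.197,.004,-.014)])
for n in("side","top"):
    p,d=r.snapshot(n);np.savez(f"pics/{n}6.npz",p=p,d=d)
    c=p[130:240,260:380] if n=="side" else p[140:240,180:300]
    cv2.imwrite(f"pics/{n}6.png",cv2.resize(c[:,:,::-1],None,fx=4.5,fy=4.5))
```

```text
t 9.2 pos [0.6035 0.1937 0.0692] rpy [ 3.1395e+00  2.0000e-03 -1.7200e-02] F [-0.08 -0.15 -0.11] w 0.092 q [ 0.    0.68 -0.51  1.72  0.42  0.86 -0.71]
target (0.6055, 0.197, 0.004, -0.014) full [ 0.0021 -0.0035  0.0652] -0.0032 rows 2
```

View pics/side6.png

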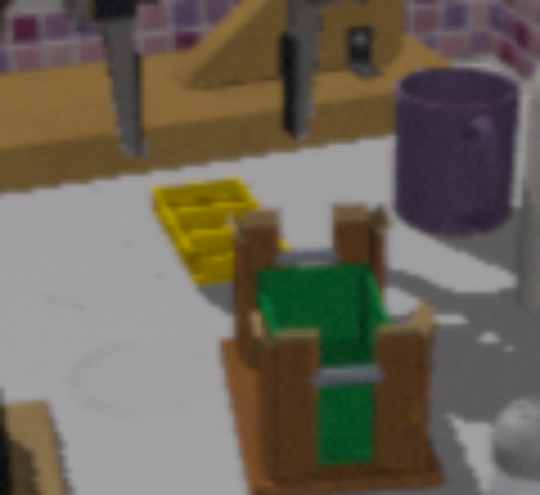

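View pics/top6.png

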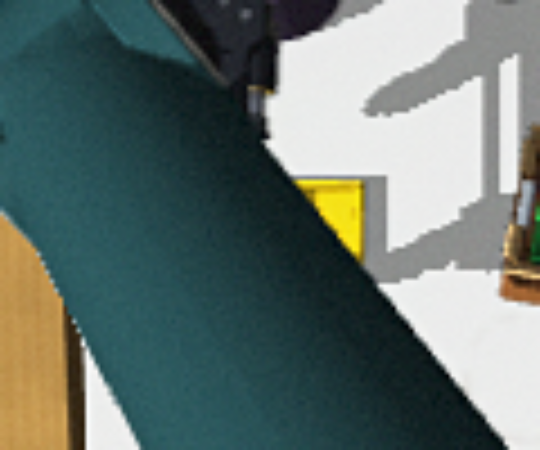

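carry_out(moves=[0.001,-0.001,0.01,0,0.002,-0.002,0.02,0,0.002,-0.002,0.03,0,0.002,-0.002,0.036,0,0.002,-0.002,0.04,0,0.002,-0.002,0.04,0])

```text
time: 9.8
eef_pos: [0.6048, 0.1984, 0.0292]
orientation: [3.141, 0.002, -0.014]
contact_force: [-0.6, -0.2, 0.4]
gripper_width: 0.0918
```

Run:
```python
from h import *
st();rows([(.6055,.197,.004,-.014)])
```

```text
t 9.8 pos [0.6048 0.1984 0.0292] rpy [ 3.1409e+00  2.2000e-03 -1.3800e-02] F [-0.56 -0.22  0.35] w 0.0918 q [-0.02  0.74 -0.49  1.72  0.45  0.8  -0.74]
target (0.6055, 0.197, 0.004, -0.014) full [0.0007 0.0014 0.0252] 0.0002 rows 1
```

carry_out(moves=[0.001,0.001,0.006,0,0.001,0.001,0.012,0,0.001,0.001,0.018,0,0.001,0.001,0.022,0,0.001,0.001,0.0245,0,0.001,0.001,0.0245,0,0.001,0.001,0.0245,0])

```text
time: 10.38
eef_pos: [0.6066, 0.1976, 0.006]
orientation: [3.142, 0.0, -0.014]
contact_force: [-0.2, 0.6, -0.5]
gripper_width: 0.0915
```

carry_out(moves=[0,0,0.001,0,0,0,0.001,0,0,0,0.001,0,0,0,0.001,0,0,0,0.001,0,0,0,0.001,0], grip=-0.2)

```text
time: 10.88
eef_pos: [0.6068, 0.1976, 0.0053]
orientation: [3.142, -0.0, -0.014]
contact_force: [-0.9, 0.3, -0.0]
gripper_width: 0.0614
```

carry_out(moves=[0,0,0,0,0,0,-0.005,0,0,0,-0.015,0,0,0,-0.035,0,0,0,-0.065,0,0,0,-0.1,0,0,0,-0.13,0,0,0,-0.14,0])

```text
time: 11.55
eef_pos: [0.609, 0.199, 0.151]
orientation: [-3.139, -0.008, -0.014]
contact_force: [0.9, -0.1, -0.7]
gripper_width: 0.0619
```

Run:
```python
from h import *
st();rows([(.6015,-.0285,.16,-.1745)])
p,d=r.snapshot("side");cv2.imwrite("pics/side7.png",cv2.resize(p[80:260,230:430,::-1],None,fx=3,fy=3))
```

```text
t 11.55 pos [0.609 0.199 0.151] rpy [-3.1389 -0.0076 -0.0139] F [ 0.91 -0.09 -0.73] w 0.0619 q [ 0.03  0.59 -0.56  1.66  0.36  0.99 -0.67]
target (0.6015, -0.0285, 0.16, -0.174) full [-0.0043  0.2276 -0.0096] 0.1606 rows 6
```

View pics/side7.png

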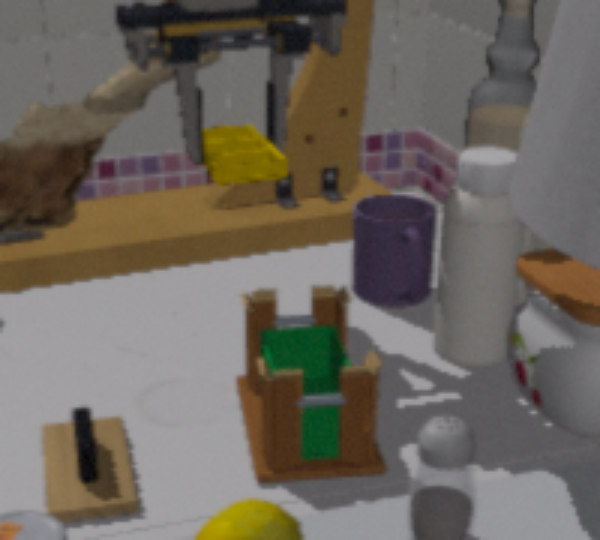

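carry_out(moves=[0,0.012,-0.003,0.01,-0.001,0.04,-0.006,0.03,-0.002,0.075,-0.006,0.06,-0.003,0.11,-0.006,0.09,-0.003,0.145,-0.006,0.12,-0.003,0.18,-0.006,0.145,-0.003,0.21,-0.006,0.16,-0.004,0.225,-0.006,0.16])

```text
time: 12.27
eef_pos: [0.5975, -0.0343, 0.1485]
orientation: [3.138, 0.004, -0.181]
contact_force: [0.0, -0.7, -1.8]
gripper_width: 0.0618
```

carry_out(moves=[0,0,0.005,0,0,0,0.01,0,0,0,0.015,0,0,0,0.015,0,0,0,0.015,0])

```text
time: 12.68
eef_pos: [0.5989, -0.0255, 0.1352]
orientation: [-3.141, 0.002, -0.171]
contact_force: [-0.2, 1.0, -1.7]
gripper_width: 0.0614
```

```bash
cat > meas.py <<'E'
from h import *
import sys
def go(tag,hl,hh,zlo,zhi,smin=120):
    a=-.1745;ex=np.array([np.cos(a),np.sin(a)]);ey=np.array([-np.sin(a),np.cos(a)]);c=np.array([.6005,-.028])
    st();p,d=r.snapshot("side");np.savez(f"pics/{tag}.npz",p=p,d=d)
    cv2.imwrite(f"pics/{tag}.png",cv2.resize(p[130:260,280:400,::-1],None,fx=4.5,fy=4.5))
    W=cloud("side",d);H,S=[cv2.cvtColor(p,cv2.COLOR_RGB2HSV)[...,i] for i in(0,1)]
    reg=(abs(W[...,0]-.6)<.09)&(abs(W[...,1]+.03)<.1)
    u=((W[...,:2]-c)@ex)*1000;v=((W[...,:2]-c)@ey)*1000;z=W[...,2]
    g=reg&(H>=hl)&(H<=hh)&(S>smin)&(z>zlo)&(z<zhi);P=W[g]
    print('n',g.sum(),'z',np.percentile(z[g],[1,50,99]).round(4),'u',np.percentile(u[g],[1,3,97,99]).round(1),'v',np.percentile(v[g],[1,3,97,99]).round(1),*rect(P))
    f=g&(v<-45);print('front v',np.median(v[f]).round(1),'u',np.percentile(u[f],[2,98]).round(1),'z',np.percentile(z[f],[2,98]).round(4))
    k=reg&(z>.02)&(z<.079)&(v<-60);print('post front',np.median(v[k]).round(1),'u',np.percentile(u[k],[2,98]).round(1))
E
python3 -c "
from meas import *
go('m1',22,35,.1,.2)"
```

```text
t 12.68 pos [ 0.5989 -0.0255  0.1352] rpy [-3.141e+00  1.900e-03 -1.713e-01] F [-0.22  0.99 -1.75] w 0.0614 q [ 0.37  0.54 -0.51  1.77  0.32  0.92 -0.44]
n 815 z [0.1302 0.1384 0.1603] u [-33.1 -31.2  28.4  30.1] v [-59.5 -58.9  59.9  60.8] [599.7 -26.8] [ 64.7 122.7] 79.18489
front v -57.6 u [-31.   28.5] z [0.13   0.1452]
post front -67.5 u [-38.4  39.8]
```

View pics/m1.png

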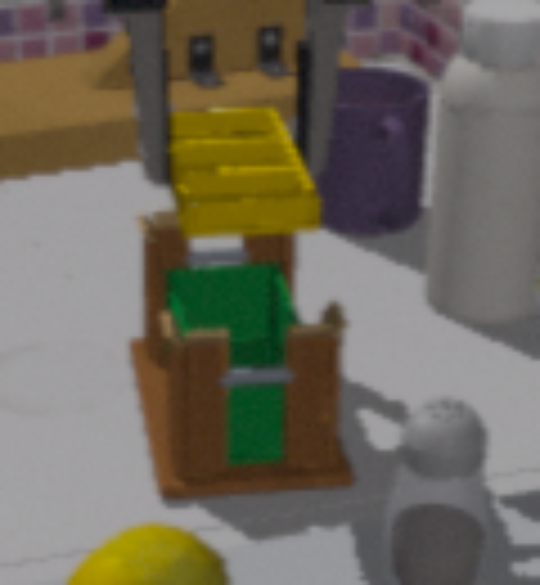

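carry_out(moves=[0.001,0.001,0.004,0.002,0.003,0.002,0.012,0.003,0.003,0.002,0.02,0.003,0.003,0.002,0.026,0.003,0.003,0.002,0.03,0.003,0.003,0.002,0.03,0.003,0.003,0.002,0.03,0.003])

```text
time: 13.32
eef_pos: [0.6019, -0.0297, 0.1057]
orientation: [-3.142, 0.001, -0.177]
contact_force: [-0.0, -0.1, -0.2]
gripper_width: 0.0617
```

```bash
python3 -c "
from meas import *
go('m2',22,35,.09,.2)"
```

```text
t 13.32 pos [ 0.6019 -0.0297  0.1057] rpy [-3.1416e+00  8.0000e-04 -1.7700e-01] F [-0.04 -0.12 -0.24] w 0.0617 q [ 0.36  0.58 -0.49  1.78  0.34  0.87 -0.46]
n 830 z [0.1001 0.1084 0.1333] u [-29.5 -27.7  31.1  32.7] v [-63.2 -62.4  56.   57. ] [603.3 -31.6] [ 66.  122.3] 78.61999
front v -61.0 u [-27.7  30.9] z [0.0998 0.1161]
post front -67.5 u [-38.5  39.9]
```

View pics/m2.png

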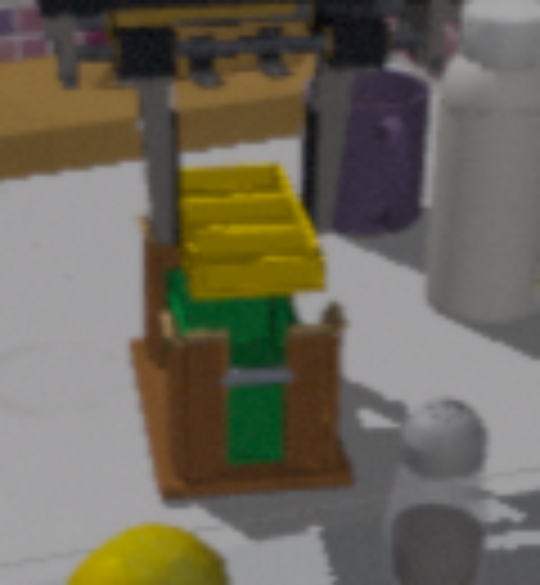

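carry_out(moves=[-0.001,-0.001,0.002,-0.008,-0.001,-0.0015,0.006,-0.008,-0.001,-0.0015,0.01,-0.008,-0.001,-0.0015,0.014,-0.008,-0.001,-0.0015,0.018,-0.008,-0.001,-0.0015,0.018,-0.008])

```text
time: 13.87
eef_pos: [0.6007, -0.0283, 0.087]
orientation: [3.141, 0.002, -0.169]
contact_force: [-0.9, 0.9, -2.4]
gripper_width: 0.0614
```

```bash
python3 -c "
from meas import *
go('m3',22,35,.07,.2)"
```

```text
t 13.87 pos [ 0.6007 -0.0283  0.087 ] rpy [ 3.1413e+00  1.7000e-03 -1.6920e-01] F [-0.92  0.93 -2.39] w 0.0614 q [ 0.35  0.6  -0.48  1.79  0.36  0.84 -0.47]
n 834 z [0.0819 0.0896 0.1154] u [-29.6 -28.9  30.7  32.5] v [-62.8 -61.4  57.   58.1] [590.3 -31.8] [ 93.  131.1] 77.83782
front v -59.7 u [-28.7  30. ] z [0.0816 0.097 ]
post front -67.5 u [-38.5  39.8]
```

View pics/m3.png

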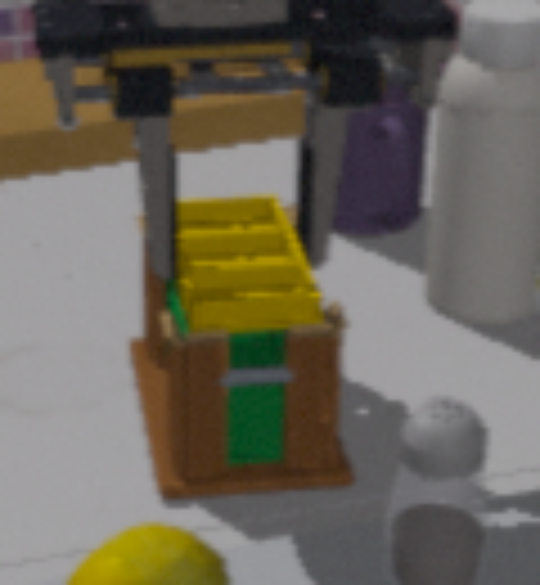

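carry_out(moves=[0,0,0.003,0,0,0,0.006,0,0,0,0.01,0,0,0,0.014,0,0,0,0.018,0,0,0,0.019,0,0,0,0.019,0])

```text
time: 14.5
eef_pos: [0.6011, -0.0281, 0.0686]
orientation: [3.141, 0.001, -0.169]
contact_force: [0.4, 0.8, -0.1]
gripper_width: 0.0617
```

carry_out(moves=[0,0,0.001,0,0,0,0.002,0,0,0,0.003,0,0,0,0.003,0])

```text
time: 14.83
eef_pos: [0.6014, -0.0282, 0.0661]
orientation: [3.142, 0.0, -0.169]
contact_force: [-0.5, 0.7, -1.5]
gripper_width: 0.0617
```

carry_out(moves=[0,0,0.001,0,0,0,0.002,0,0,0,0.0025,0,0,0,0.0025,0,0,0,0.0025,0])

```text
time: 15.25
eef_pos: [0.6014, -0.0282, 0.0636]
orientation: [3.142, 0.0, -0.169]
contact_force: [-0.5, -0.5, -0.6]
gripper_width: 0.0617
```

carry_out(moves=[0,0,0.0005,0,0,0,0.001,0,0,0,0.001,0,0,0,0.001,0])

```text
time: 15.58
eef_pos: [0.6015, -0.0282, 0.0633]
orientation: [3.141, -0.0, -0.169]
contact_force: [-2.1, -0.9, 5.0]
gripper_width: 0.0616
```

carry_out(moves=[0,0,0,0,0,0,0,0,0,0,0,0,0,0,0,0,0,0,0,0], grip=0.8)

```text
time: 16.0
eef_pos: [0.6014, -0.0282, 0.0625]
orientation: [-3.142, 0.0, -0.169]
contact_force: [-0.6, 0.5, -0.9]
gripper_width: 0.0825
```

carry_out(moves=[0,0,-0.005,0,0,0,-0.02,0,0,0,-0.045,0,0,0,-0.075,0,0,0,-0.1,0,0,0,-0.105,0])

```text
time: 16.5
eef_pos: [0.6041, -0.0277, 0.1726]
orientation: [-3.141, -0.007, -0.169]
contact_force: [1.4, -0.1, -0.3]
gripper_width: 0.0828
```

```bash
python3 -c "
from meas import *
go('m4',22,35,.04,.1)
rows([(.4278,-.0395,.17,-.083)])"
```

```text
t 16.5 pos [ 0.6041 -0.0277  0.1726] rpy [-3.1407 -0.0074 -0.1689] F [ 1.36 -0.11 -0.26] w 0.0828 q [ 0.39  0.5  -0.52  1.74  0.29  0.98 -0.42]
n 711 z [0.05   0.0662 0.0811] u [-28.8 -28.3  30.1  31.5] v [-67.6 -61.   58.   63.3] [600.4 -29.8] [ 68.5 139.2] 74.59172
front v -59.8 u [-36.9  15.9] z [0.0449 0.0865]
post front -67.4 u [-38.4  39.6]
target (0.4278, -0.0395, 0.17, -0.083) full [-0.1713  0.0409  0.0004] -0.0862 rows 5
```

View pics/m4.png

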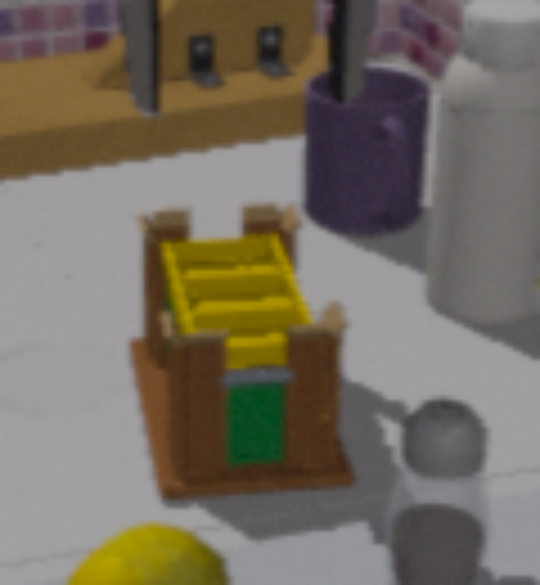

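Run:
```python
from h import *
for n in("side5","side0","m4","top0"):
    q=np.load(f"pics/{n}.npz");nn="top" if n[0]=="t" else "side";p=q['p'];W=cloud(nn,q['d']);H,S,V=[cv2.cvtColor(p,cv2.COLOR_RGB2HSV)[...,i].astype(int) for i in(0,1,2)]
    reg=(abs(W[...,0]-.429)<.06)&(abs(W[...,1]+.038)<.085)
    L=W[reg&(H>5)&(H<22)&(S>60)&(abs(W[...,2]-.01)<.004)];B=W[reg&(V<70)&(W[...,2]>.018)]
    print(n,'lid',len(L),*rect(L),'bar',len(B),*rect(B),B[:,2].max().round(4))
```

```text
side5 lid 723 [428.4 -42.8] [ 60.8 120. ] 85.486725 bar 133 [429.1 -44.3] [13.8 61.1] 84.62345 0.0386
side0 lid 722 [428.5 -42.8] [ 60.7 121. ] 85.468185 bar 142 [429.  -42.4] [13.8 64.3] 85.20818 0.0391
m4 lid 722 [428.6 -42.5] [ 60.6 119.7] 85.25188 bar 132 [429.4 -43.9] [13.7 62.4] 84.032104 0.0387
top0 lid 894 [429.1 -38. ] [ 61.4 119.4] 85.12169 bar 133 [429.  -38.2] [13.5 61.7] 85.137596 0.0434
```

carry_out(moves=[-0.015,0.004,0,-0.01,-0.05,0.012,0,-0.03,-0.085,0.02,0.005,-0.05,-0.12,0.028,0.015,-0.07,-0.15,0.036,0.03,-0.087,-0.167,0.041,0.045,-0.087,-0.1713,0.043,0.06,-0.087,-0.1713,0.043,0.065,-0.087], grip=0.3)

```text
time: 17.22
eef_pos: [0.4218, -0.0423, 0.1005]
orientation: [3.141, 0.005, -0.083]
contact_force: [-0.1, -0.1, -0.6]
gripper_width: 0.0597
```

carry_out(moves=[0,0,0.005,0,0,0,0.01,0,0,0,0.01,0,0,0,0.01,0,0,0,0.01,0])

```text
time: 17.63
eef_pos: [0.4261, -0.0415, 0.0929]
orientation: [-3.141, -0.001, -0.082]
contact_force: [-0.1, -0.1, 0.2]
gripper_width: 0.0599
```

Run:
```python
from h import *
st();rows([(.4278,-.0415,.014,-.082)])
p,d=r.snapshot("side");cv2.imwrite("pics/side8.png",cv2.resize(p[130:290,200:400,::-1],None,fx=3,fy=3))
```

```text
t 17.63 pos [ 0.4261 -0.0415  0.0929] rpy [-3.1414e+00 -7.0000e-04 -8.1700e-02] F [-0.06 -0.06  0.16] w 0.0599 q [ 0.51  0.35 -0.56  2.19  0.3   0.67 -0.34]
target (0.4278, -0.0415, 0.014, -0.082) full [ 0.0017 -0.0001  0.0789] 0.0003 rows 2
```

View pics/side8.png

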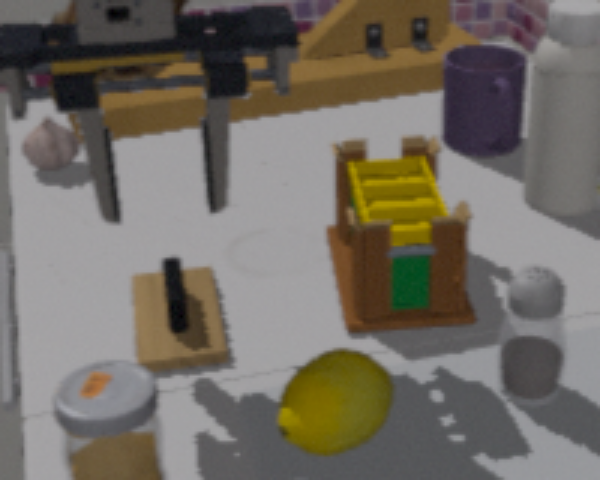

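Gripper is over the lid, with the fingertips straddling the bar line. Descending to about 14–15 mm.

carry_out(moves=[0.001,0,0.015,0,0.0015,0,0.035,0,0.0015,0,0.055,0,0.0015,0,0.068,0,0.0015,0,0.074,0,0.0015,0,0.077,0,0.0015,0,0.077,0,0.0015,0,0.077,0])

```text
time: 18.35
eef_pos: [0.4275, -0.0418, 0.0163]
orientation: [3.142, -0.001, -0.082]
contact_force: [0.6, -0.4, 0.3]
gripper_width: 0.0597
```

Run:
```python
from h import *
st();rows([(.4278,-.0415,.014,-.082)])
```

```text
t 18.35 pos [ 0.4275 -0.0418  0.0163] rpy [ 3.1416e+00 -1.2000e-03 -8.1900e-02] F [ 0.58 -0.41  0.34] w 0.0597 q [ 0.4   0.5  -0.44  2.23  0.45  0.49 -0.48]
target (0.4278, -0.0415, 0.014, -0.082) full [ 0.0003 -0.0003  0.0023] 0.0001 rows 1
```

carry_out(moves=[0,0,0.001,0,0,0,0.001,0,0,0,0.001,0,0,0,0.001,0,0,0,0.001,0,0,0,0.001,0,0,0,0.001,0,0,0,0.001,0], grip=-1)

```text
time: 19.02
eef_pos: [0.4269, -0.0419, 0.0147]
orientation: [3.142, -0.0, -0.082]
contact_force: [-0.2, 0.1, 1.5]
gripper_width: 0.0138
```

carry_out(moves=[0,0,0,0,0,0,0,0,0,0,0,0])

```text
time: 19.27
eef_pos: [0.4269, -0.0419, 0.0147]
orientation: [3.141, -0.0, -0.082]
contact_force: [-0.2, 0.2, 1.8]
gripper_width: 0.014
```

carry_out(moves=[0,0,-0.003,0,0,0,-0.01,0,0,0,-0.03,0,0,0,-0.06,0,0,0,-0.09,0,0,0,-0.12,0,0,0,-0.14,0,0,0,-0.145,0])

```text
time: 19.93
eef_pos: [0.4287, -0.042, 0.1631]
orientation: [3.14, -0.006, -0.082]
contact_force: [1.2, 0.2, -1.5]
gripper_width: 0.0137
```

Run:
```python
from h import *
st();rows([(.6010,-.0283,.16,-.1745)])
p,d=r.snapshot("side");cv2.imwrite("pics/side9.png",cv2.resize(p[130:290,200:400,::-1],None,fx=3,fy=3))
```

```text
t 19.93 pos [ 0.4287 -0.042   0.1631] rpy [ 3.1403 -0.006  -0.0822] F [ 1.19  0.2  -1.54] w 0.0137 q [ 0.59  0.23 -0.63  2.14  0.19  0.82 -0.24]
target (0.601, -0.0283, 0.16, -0.174) full [ 0.1706 -0.0278  0.0041] 0.0923 rows 5
```

View pics/side9.png

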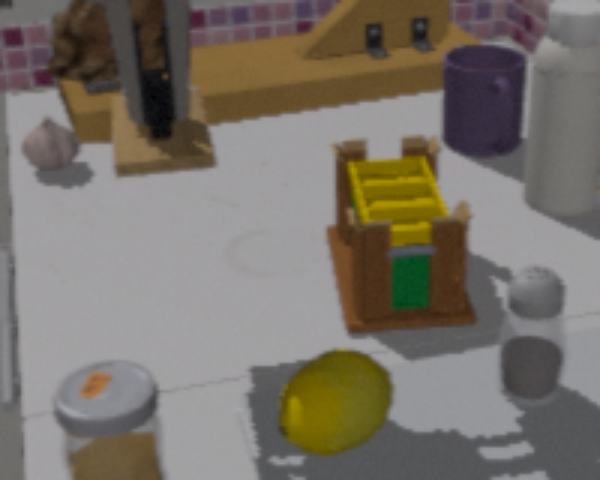

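carry_out(moves=[0.01,-0.002,0,0.01,0.04,-0.007,0,0.03,0.075,-0.012,0,0.05,0.11,-0.018,0,0.07,0.14,-0.023,0,0.085,0.16,-0.027,0,0.092,0.1706,-0.028,0,0.092,0.1706,-0.028,0,0.092])

```text
time: 20.65
eef_pos: [0.6005, -0.0271, 0.1565]
orientation: [-3.141, 0.003, -0.174]
contact_force: [0.9, -0.9, -1.2]
gripper_width: 0.0138
```

carry_out(moves=[0,0,0.005,0,0,0,0.015,0,0,0,0.02,0,0,0,0.02,0,0,0,0.02,0])

```text
time: 21.07
eef_pos: [0.5983, -0.0282, 0.139]
orientation: [3.141, 0.001, -0.174]
contact_force: [0.6, -0.1, -0.9]
gripper_width: 0.0137
```

```bash
python3 -c "
from meas import *
go('m5',5,22,.105,.2,60)"
```

```text
t 21.07 pos [ 0.5983 -0.0282  0.139 ] rpy [ 3.1411e+00  1.3000e-03 -1.7430e-01] F [ 0.61 -0.14 -0.87] w 0.0137 q [ 0.39  0.54 -0.53  1.77  0.33  0.93 -0.45]
n 540 z [0.1254 0.1331 0.1948] u [-31.5 -31.2  25.8  27. ] v [-60.6 -60.1  46.7  55.5] [598.8 -28. ] [ 60.2 121.2] 80.194725
front v -57.8 u [-31.   26.7] z [0.1253 0.1339]
post front -67.4 u [-38.5  39.5]
```

View pics/m5.png

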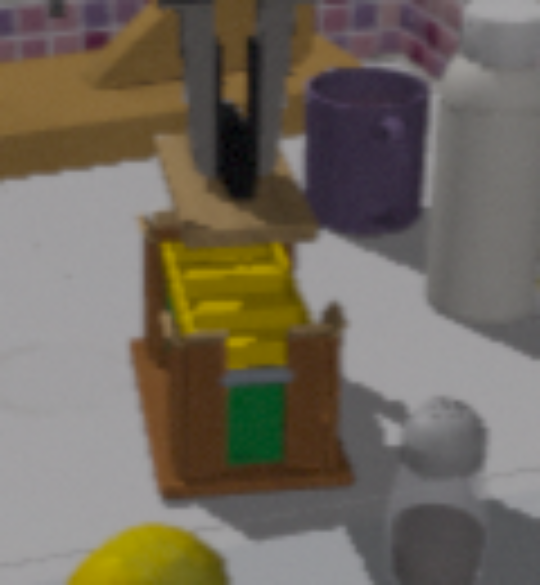

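carry_out(moves=[0.001,0.001,0.004,0,0.002,0.001,0.01,0,0.0025,0.001,0.016,0,0.0025,0.001,0.022,0,0.0025,0.001,0.024,0,0.0025,0.001,0.024,0,0.0025,0.001,0.024,0])

```text
time: 21.7
eef_pos: [0.6013, -0.0292, 0.1154]
orientation: [-3.142, 0.0, -0.174]
contact_force: [-0.1, -0.5, -1.3]
gripper_width: 0.0137
```

```bash
python3 -c "
from meas import *
go('m6',5,22,.092,.15,60)"
```

```text
t 21.7 pos [ 0.6013 -0.0292  0.1154] rpy [-3.1415e+00  4.0000e-04 -1.7390e-01] F [-0.13 -0.49 -1.31] w 0.0137 q [ 0.38  0.57 -0.51  1.78  0.35  0.89 -0.47]
n 504 z [0.101  0.1094 0.1189] u [-28.3 -28.   28.9  29.7] v [-61.1 -60.6  41.8  51.5] [601.3 -31.2] [ 59.7 118.3] 79.89006
front v -58.1 u [-27.5  29. ] z [0.101  0.1104]
post front -67.4 u [-38.5  39.8]
```

View pics/m6.png

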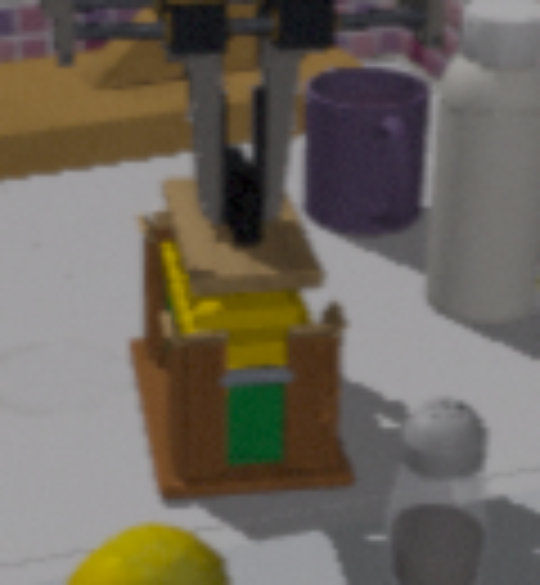

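Run:
```python
from h import *
a=-.1745;ex=np.array([np.cos(a),np.sin(a)]);ey=np.array([-np.sin(a),np.cos(a)]);c=np.array([.6005,-.028])
q=np.load("pics/m6.npz");p=q['p'];W=cloud("side",q['d']);H,S=[cv2.cvtColor(p,cv2.COLOR_RGB2HSV)[...,i] for i in(0,1)]
v=((W[...,:2]-c)@ey)*1000;u=((W[...,:2]-c)@ex)*1000;z=W[...,2]
g=(abs(u)<35)&(abs(v)<75)&(z>.098)&(H<22)&(S>60)
for lo,hi in((.1,.103),(.103,.1065),(.1065,.109)):
    k=g&(z>lo)&(z<hi);print(lo,k.sum(),np.percentile(v[k],[5,25,50,75,95]).round(1))
k=g&(z>.108)&(z<.114);print('top v',np.percentile(v[k],[0,1,99,100]))
```

```text
0.1 22 [-60.  -59.5 -59.  -58.  -19.4]
0.103 51 [-60.9 -60.3 -59.3 -58.5  17.7]
0.1065 99 [-60.6 -57.8 -42.2  -7.6  38.6]
top v [-62.17250421 -60.96189403  52.54142352  56.25219243]
```

carry_out(moves=[0,0,0.002,0,0,0,0.006,0,0,0,0.01,0,0,0,0.014,0,0,0,0.018,0,0,0,0.021,0,0,0,0.022,0,0,0,0.022,0])

```text
time: 22.42
eef_pos: [0.6012, -0.0293, 0.0932]
orientation: [3.142, 0.001, -0.174]
contact_force: [-0.8, 1.4, -0.5]
gripper_width: 0.0135
```

carry_out(moves=[0,0,0.001,0,0,0,0.0015,0,0,0,0.002,0,0,0,0.002,0])

```text
time: 22.75
eef_pos: [0.6014, -0.0294, 0.0917]
orientation: [3.142, -0.0, -0.174]
contact_force: [-0.6, -0.6, -1.8]
gripper_width: 0.0134
```

carry_out(moves=[0,0,0.001,0,0,0,0.0015,0,0,0,0.002,0,0,0,0.002,0,0,0,0.002,0])

```text
time: 23.17
eef_pos: [0.6014, -0.0293, 0.0896]
orientation: [3.142, 0.0, -0.174]
contact_force: [-0.7, 0.6, -1.3]
gripper_width: 0.0137
```

carry_out(moves=[0,0,0.0005,0,0,0,0.001,0,0,0,0.001,0,0,0,0.001,0])

```text
time: 23.5
eef_pos: [0.6015, -0.0294, 0.0888]
orientation: [3.141, -0.0, -0.174]
contact_force: [-0.0, 0.1, 0.7]
gripper_width: 0.0136
```

carry_out(moves=[0,0,0.0005,0,0,0,0.001,0,0,0,0.001,0,0,0,0.001,0])

```text
time: 23.83
eef_pos: [0.6015, -0.0294, 0.0888]
orientation: [3.141, -0.0, -0.174]
contact_force: [-4.0, -1.0, 8.2]
gripper_width: 0.014
```

carry_out(moves=[0,0,-0.001,0,0,0,-0.001,0,0,0,-0.001,0,0,0,-0.001,0,0,0,-0.001,0], grip=0.1)

```text
time: 24.25
eef_pos: [0.6014, -0.0294, 0.0885]
orientation: [3.142, 0.0, -0.174]
contact_force: [-0.3, 0.2, -0.1]
gripper_width: 0.0446
```

carry_out(moves=[0,0,-0.005,0,0,0,-0.02,0,0,0,-0.045,0,0,0,-0.075,0,0,0,-0.1,0,0,0,-0.12,0,0,0,-0.13,0])

```text
time: 24.83
eef_pos: [0.6028, -0.0291, 0.222]
orientation: [-3.141, -0.004, -0.174]
contact_force: [0.2, -0.9, -0.6]
gripper_width: 0.0507
```

carry_out(moves=[-0.02,-0.01,0,0,-0.05,-0.03,0,0,-0.08,-0.05,0,0,-0.11,-0.07,0,0,-0.14,-0.09,0,0,-0.16,-0.11,0,0,-0.16,-0.11,0,0,-0.16,-0.11,0,0])

```text
time: 25.5
eef_pos: [0.4622, 0.1076, 0.2187]
orientation: [3.141, -0.0, -0.171]
contact_force: [0.0, -0.6, -0.1]
gripper_width: 0.0503
```

Run:
```python
from h import *
st()
for n in("side","top"):
    p,d=r.snapshot(n);np.savez(f"pics/{n}F.npz",p=p,d=d);cv2.imwrite(f"pics/{n}Ffull.png",p[:,:,::-1])
    c=p[130:260,280:400] if n=="side" else p[140:250,260:390]
    cv2.imwrite(f"pics/{n}F.png",cv2.resize(c[:,:,::-1],None,fx=4.5,fy=4.5))
    W=cloud(n,d);a=-.1745;ex=np.array([np.cos(a),np.sin(a)]);ey=np.array([-np.sin(a),np.cos(a)]);c=np.array([.6005,-.028])
    u=((W[...,:2]-c)@ex)*1000;v=((W[...,:2]-c)@ey)*1000;z=W[...,2]
    k=(abs(u)<29)&(abs(v)<58)&(abs(z-.084)<.006)
    A=np.c_[u[k],v[k],np.ones(k.sum())];s=np.linalg.lstsq(A,z[k]*1000,rcond=None)[0];print(n,k.sum(),'lid plane slope',s[:2].round(4),'z',s[2].round(2))
    P=W[(abs(u)<34)&(abs(v)<62)&(abs(z-.084)<.003)];print(rect(P))
```

```text
t 25.5 pos [0.4622 0.1076 0.2187] rpy [ 3.141e+00 -4.000e-04 -1.709e-01] F [ 0.   -0.56 -0.08] w 0.0503 q [ 0.3   0.24 -0.68  1.98  0.18  0.98 -0.64]
side 477 lid plane slope [ 0.0052 -0.0026] z 83.02
(array([602.6, -30.1]), array([ 61.3, 118.1]), np.float32(79.819305))
top 890 lid plane slope [0.0031 0.0003] z 84.02
(array([600.4, -27.9]), array([ 66.4, 123.7]), np.float32(80.201256))
```

View pics/sideF.png

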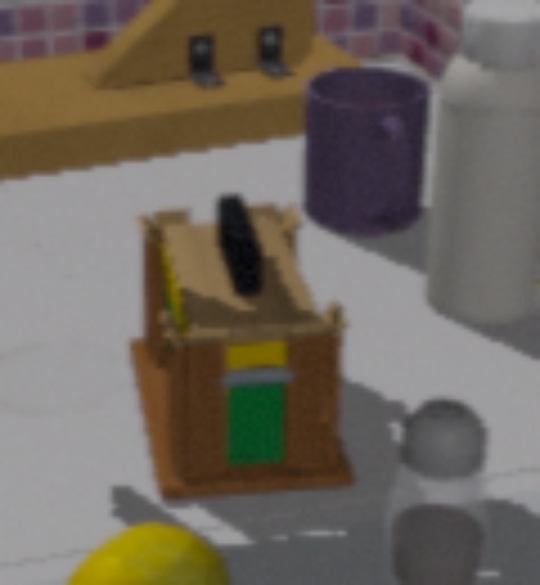

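View pics/topFfull.png

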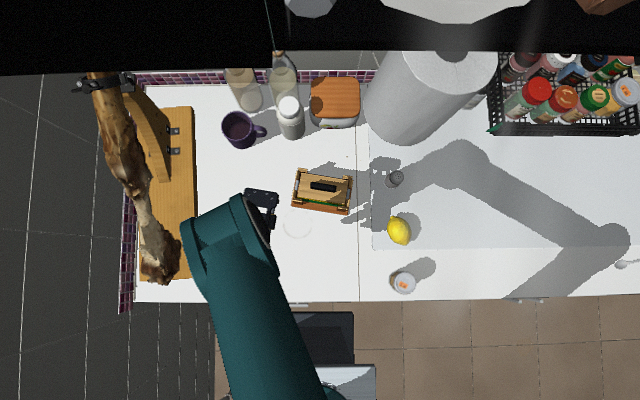

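The lid top sits at z 0.083–0.084, as expected for a full stack. Its slope is under 0.3°, its yaw is 80° like the caddy's, and it lies between the posts. The bystanders I can see haven't moved; the arm hides the garlic in this top view. The gripper is clear, so I'm handing in.

```bash
python3 -c "
from h import *
print(r.hand_in());st()"
```

```text
the job is handed in; nothing more can be done
None
the job is handed in; nothing more can be done
```

The lunch box is packed and handed in at about 25.6 s of the 72 s: the green box went in first, then the yellow tray, then the lid. I lowered each piece slowly until the force reading showed contact (5–8 N), at the height expected for it, and only then let go.

- **Final stack:** the lid's top face measured 83–84 mm above the worktop, where 84 mm is expected. It is level to within 0.3° and its yaw matches the caddy's at about 80°. All three pieces lie between the posts.
- **Other things on the worktop:** everything visible in the last pictures was in its starting place. The arm hid the garlic in the final top view, but a side view shortly before placing the lid showed it in place. At no stop did the force readings show an unexpected contact.
- **Disagreement:** the two cameras put the caddy about 5 mm apart along y. I corrected for this by comparing the held pieces with the robot's own position, and steered the final descents mainly by the side camera.

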